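# Stock the push-open lure drawer

### The arm

A 6-joint arm with a two-finger parallel gripper is mounted at the origin on the work surface. World frame = base frame: x ahead of the robot, y to its left, z up, the work surface at z = 0. Lengths are in m, angles in rad, forces in N, time in s.
With the tool pointing down it reaches from about 0.225 to 0.875 m from the base axis. Payload 3.4 kg.
Tool frame: the origin (TCP) lies between the finger pads; the fingertips stand 17 mm ahead of it and the grasp point (between the pads) lies 2 mm behind it; y points along the fingers, z is the direction in which the jaws open and shut, and the axes are right-handed (so a half turn about y gives the same grasp; the last joint's range is limited). The gripper opens to 85 mm and grips with 20 to 120 N. Pads are 22 mm wide; open, the fingers measure 114 mm over their backs; the gripper's body (76 mm by 85 mm) begins 54 mm behind the grasp point. The pads swing forward as they close: fully open they stand 13 mm farther back than shut.
Start: joints at [-1.374, 0.276, 1.505, -0, 1.361, -0.121], TCP at [0.18, -0.546, 0.248] pointing down, gripper open.
Joint ranges: [-2.89, 2.89], [-0.75, 2.08], [0.22, 2.7], [-1.18, 4.32], [0.11, 2.71], [-2.7, 2.7]. Speed limits (rad/s): [2.57, 2.57, 3.14, 3.14, 3.14, 3.14].

### API

Orientations are given as a unit quaternion [w, x, y, z].
In Python, from rig import manip, get_image, camera_model, sign_off, spot_in, silhouettes, spot_point gives the robot as it stands.
- The arm moves only by the tool jog_arm, never from a script. Its argument "targets" is a list of rows, each a list of 3 entries, a list of its own where there are three numbers: the finger opening in m, from 0 to 0.0854, then the shift along the world's x, y, z in m, then the turn about the world's z in rad. In form: [[claw, [x, y, z], spin], ...]. A call has 1 to 10 rows; each row shifts and turns the commanded pose from where the row before left it; what a row does not reach is not made up. A row lasts 1/8 s, in which the tool goes at most 62.5 mm and 10.7 degrees, less where a joint would pass 70% of its speed; a pose out of reach is approached as far as the arm can. A call with a gripper value outside its range is refused whole. The fingers move at their own pace and stop on an object; "force" is the grip in N (left out, the last holds). Time passes only in rows, so rows that do not move let the fingers close. It gives the time, the measured TCP pose, the force and the opening at its end, in the units of the state.
- manip.get_state(): the state, without advancing time (a new reading comes with each control period).
- get_image(name): name is "side" or "top" or "wrist"; returns (picture, depth): 400x640x3 uint8, red, green, blue; 400x640 float32, m along the optical axis (not along the pixel's ray), 0 where there is no reading.
- camera_model(name): a dict with "mtx" (3x3 intrinsics, pixels), "world_from_camera" (4x4, takes a point from camera to world coordinates). Camera axes: x right, y up, looking along -z (the intrinsics and any distortion apply to the point x, -y, -z); pixel columns grow to the right and rows downward; lengths in m; the calibration is good to about 2 mm. The wrist camera is an equidistant fisheye: a pixel r from the principal point sees the ray r / f radians off the axis. A picture is of the moment at which its call begins: read the wrist's pose just before it. camera_model takes no time and is no camera call; for the wrist camera it gives the pose at the moment of the call.
- sign_off(): hands the job in, once; it reports no verdict.
Trained networks look in the newest picture that a camera, given by its name, has taken for a name from the list of things; names that differ only in an ending like _2 or _b are one class to them, and where a whole thing is asked for, a point or a joint stands for the part that bears it (a point fixed in the world has none). Each returns a list of dicts, best first, with "score" (0 to 1); they miss things now and then, are a little off and sometimes report something else, mostly with a low value. They report only what shows in the picture. A call takes as long as a camera call. They do not tell look-alikes from the thing itself.
- spot_in(name, camera): "position" ([column, row] in pixels, amid what is visible of it).
- silhouettes(name, camera): "mask" (400x640 bool, what is visible of it) and "position" ([column, row] in pixels, amid what is visible of it).
- spot_point(name, camera): "position" ([column, row] in pixels: a listed point, or the origin of a listed thing).
The state is a dict: "clock": time; "qpos": joint angles; "qd": joint speeds; "effort": joint torques, N m; "position": TCP position; "ee_rot": TCP orientation; "contact_force": force on the tool from outside, world axes, zero at the start; "moment": the same for the moment, N m; "width": finger opening in m.
Only numpy, scipy, OpenCV 4.12 (cv2) and the standard library are available. Lean on these libraries where they do the work, as an engineer would, in place of code of your own. Each camera call takes 0.05 s, during which the arm holds its last target.

### The job

Put away the new stock: first take the cardboard carton that stands in the drawer's way and set it on the grey pad, then push the drawer front so that the drawer springs open. Lay every boxed lure flat in a long slot of the drawer, one to a slot, and every spool of line flat in a square compartment, one to a compartment. Then push the drawer shut and make sure that the latch has caught and it stays shut, without knocking the jar, the screwdriver or the cardboard roll about.

Things in the scene. Friction and masses are not known exactly. Their poses are not given: they have to be found in the camera images.
- drawer (a joint): slide of the spring-driven drawer, in m; grows as it comes out (to -x of drawer_in). 0 to 0.002 = shut and latched, 0.165 = fully open, -0.012 = pushed in to the stop. Pushing takes 5 N at rest, 6 to 11 N while moving at 30 to 50 mm/s, more if faster; the force jumps at the stop. Once released, it comes out by itself to 0.14 in about 3 s and on to 0.165 unless something is in the way.
- drawer_front (a point): middle of the outer face of the drawer's wooden front, a plate 236 mm wide, 60 high (5 to 65 mm above the counter), 12 thick, no handle; moves with the drawer. x points into the unit (the way to push), y to the left, z up. The point is 35 mm above the counter. The unit's face stands 13 mm behind the plate when latched.
- drawer_in (a point): centre of the drawer's inner floor, 12 mm above the counter, 87 mm behind the outer face; axes as drawer_front; moves with the drawer. Inside 150 (x) by 211 mm (y). Dividers 3 mm thick, 22 high above the floor; sides and back 30 high, front 53 high. Three long slots run along x, 150 x 46 mm, centred on y = -82.5, -33.5, +15.5 mm; two square compartments: see square1, square2.
- carton_c (a point): cardboard carton 100 mm long (its x) x 60 wide (its y) x 56 high, 250 g, standing on the counter before the drawer. Point: its centre, 28 mm above its underside.
- carton: the same carton; origin at the centre of its underside.
- pad_c (a point): grey cloth-covered pad, 130 x 130 x 3 mm, fixed on the counter, to the left or to the right of the work. Point: centre of its top. A shallow grey dish 110 mm square, 35 mm high (fixed) lies at the other of the two places.
- jar_c (a point): closed jar, 60 mm diameter, 80 mm high, beyond the goods on the right; a bystander. Point: its centre.
- driver: screwdriver lying at the left near the robot; a bystander. Origin under its middle.
- tapecore: round cardboard roll, 90 mm diameter, 25 mm high, lying at the left beyond the drawer unit's front; a bystander. Origin: centre of its underside.
- lure1_c (a point): boxed lure: a flat-sided clear retail box 104 mm long (its x) x 30 wide (its y) x 26 high with a white base and a silvery minnow lure inside, 50 g, lying on the counter, long side up to 0.5 rad either way of pointing ahead. Point: its centre, 13 mm above its underside. May be absent
- lure1: the same boxed lure; origin at the centre of its underside.
- lure2_c (a point): boxed lure: a flat-sided clear retail box 104 mm long (its x) x 30 wide (its y) x 26 high with a white base and a silvery minnow lure inside, 50 g, lying on the counter, long side up to 0.5 rad either way of pointing ahead. Point: its centre, 13 mm above its underside. May be absent
- lure2: the same boxed lure; origin at the centre of its underside.
- lure3_c (a point): boxed lure: a flat-sided clear retail box 104 mm long (its x) x 30 wide (its y) x 26 high with a white base and a silvery minnow lure inside, 50 g, lying on the counter, long side up to 0.5 rad either way of pointing ahead. Point: its centre, 13 mm above its underside. May be absent
- lure3: the same boxed lure; origin at the centre of its underside.
- spool1_c (a point): spool of line: grey-flanged white spool, 52 mm diameter, 30 mm high, 90 g, lying flat (axis z up) on the counter. Point: its centre, 15 mm above its underside. May be absent
- spool1: the same spool; origin at the centre of its underside.
- spool2_c (a point): spool of line: grey-flanged white spool, 52 mm diameter, 30 mm high, 90 g, lying flat (axis z up) on the counter. Point: its centre, 15 mm above its underside. May be absent
- spool2: the same spool; origin at the centre of its underside.
- unit: low white drawer unit, fixed, 209 mm deep, 250 wide, 76 high; origin under its centre, x away from the robot. Push-push latch: from 0, push the front in to the stop (all 12 mm; under 10 mm may do nothing) and back off: the drawer springs open, following the fingers. From open, push in to the same stop and back off: it catches; pushed short, it springs out again.
- square1 (a point): centre of the floor of the front square compartment, 73.5 (x) by 64 mm (y), at x = -38.2, y = +73.5 mm in drawer_in; same axes; moves with the drawer.
- square2 (a point): centre of the floor of the rear square compartment, 73.5 (x) by 64 mm (y), at x = +38.2, y = +73.5 mm in drawer_in; same axes; moves with the drawer.
There are look-alikes about, which are no part of the job. What is shaped like the lure1 but pink or red is not meant.

How it is judged:
By the outcome, as a careful person would: the job done as asked, in the order asked, and still so for the second after the job is handed in, with the robot touching nothing.
Of lure1, lure2, lure3, spool1, spool2 only 3 to 5 are there at a start; the rules pass over those that are not, and their reading is None.
At some moment in a run one of lure1, lure2, lure3, spool1, spool2, carton may be knocked a few centimetres aside while the robot is not near it.
Once in a run the grip may slacken for a moment while it holds something.
It also fails if it takes over 210 s, if anything falls off the work surface, if the arm or the gripper's body presses on something with over 40 N, if the wrist force passes 120 N, or if a joint passes its speed limit or range.

## Working session

There is one attempt and no reset: what is moved stays moved. The work goes in short steps, Python scripts to look and compute and a tool call to move; the robot and the scene stay as the last step left them, time stands still between calls to the robot, and variables do not carry over. Pictures are saved under pics/ and viewed, and the job is handed in when it is done.

Besides the shell and the picture viewer there is one more tool, called by a JSON object that holds its "op" and its "data". jog_arm: Moves the arm, as the interface text tells. Its arguments: {"type":"object","properties":{"targets":{"type":"array","items":{"type":"array"}},"force":{"type":"number"}},"required":["targets"]}

```bash
ls; mkdir -p pics; python3 - <<'E'
from rig import *
import cv2
print(manip.get_state())
for n in ("top","side","wrist"):
    im,d=get_image(n); cv2.imwrite(f"pics/{n}0.png",im[:,:,::-1]); c=camera_model(n); print(n,c)
E
```

```text
pics
{'clock': 0.0, 'qpos': array([-1.37398148e+00,  2.76587726e-01,  1.50615027e+00,  1.06489386e-05,
        1.36069738e+00, -1.20942843e-01]), 'qd': array([ 0.00097702, -0.00054313, -0.00064514,  0.00047016,  0.00171774,
        0.00267732]), 'effort': array([ 2.10095241e-03, -4.16772330e+01, -2.45806861e+01, -2.57083066e-04,
        1.09217656e-02,  1.87600796e-05]), 'position': array([ 0.1795814 , -0.54570534,  0.247437  ]), 'ee_rot': array([ 0.1118504 , -0.11189247,  0.69885197, -0.69754963]), 'contact_force': array([ 0.70310298, -0.58391591, -0.09312526]), 'moment': array([-0.02641549,  0.00569721,  0.0639227 ]), 'width': 0.08524765773811756}
top {'mtx': array([[416.0456795 ,   0.        , 322.90962764],
       [  0.        , 416.0456795 , 201.30117489],
       [  0.        ,   0.        ,   1.        ]]), 'world_from_camera': array([[-0.02603249,  0.99669335, -0.07697189,  0.45360796],
       [-0.9995879 , -0.02502151,  0.01406993,  0.02262654],
       [ 0.01209745,  0.07730644,  0.99693398,  1.13454799],
       [ 0.        ,  0.        ,  0.        ,  1.        ]])}
side {'m
[... 162 characters left out ...]
orld_from_camera': array([[-0.74153567,  0.48104784, -0.46767277,  0.08873157],
       [-0.6706846 , -0.51329811,  0.53545048,  0.51970498],
       [ 0.01752175,  0.71071656,  0.70326024,  0.73956837],
       [ 0.        ,  0.        ,  0.        ,  1.        ]])}
wrist {'mtx': array([[309.70691629,   0.        , 314.84076535],
       [  0.        , 309.70691629, 203.52615553],
       [  0.        ,   0.        ,   1.        ]]), 'world_from_camera': array([[ 0.31244898,  0.89818139,  0.3092666 ,  0.26041022],
       [-0.94993377,  0.2958421 ,  0.1005151 , -0.51932757],
       [-0.00121329, -0.32518863,  0.94564839,  0.37345671],
       [ 0.        ,  0.        ,  0.        ,  1.        ]])}
```

View pics/top0.png

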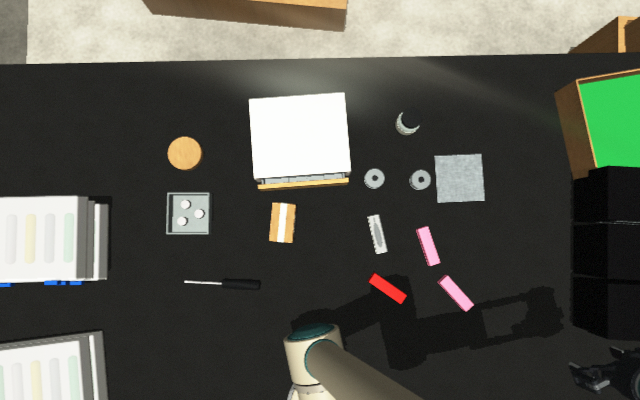

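View pics/side0.png

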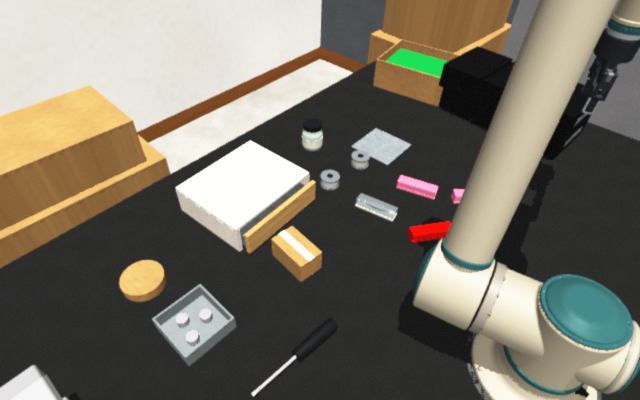

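View pics/wrist0.png

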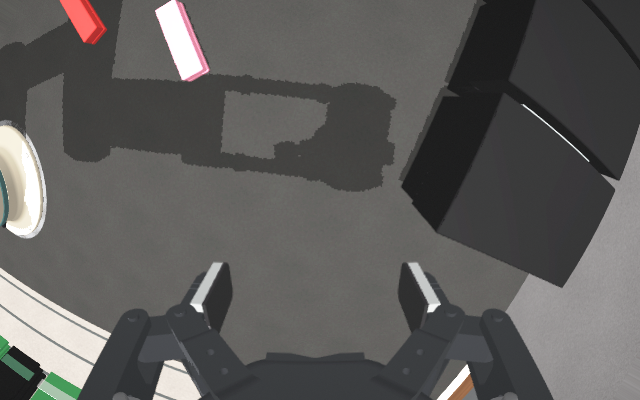

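The top view shows one clear lure at (377,234), two spools at (374,178) and (420,180), the carton at (282,223), the pad at (460,178), the dish at (188,213) and the jar at (407,124). The red and pink bars at (388,288), (428,246) and (455,293) are look-alikes. The arm may be hiding something near the base, so I'll recheck that area later.

```bash
cat > h.py <<'E'
from rig import *
import numpy as np, cv2
from scipy.spatial.transform import Rotation as R
def rays(cam,px,c=None):
    c=c or camera_model(cam); K=c["mtx"]; T=c["world_from_camera"]
    px=np.atleast_2d(px).astype(float)
    u=(px[:,0]-K[0,2])/K[0,0]; v=(px[:,1]-K[1,2])/K[1,1]
    if cam=="wrist":
        r=np.hypot(u,v)+1e-12; d=np.stack([u/r*np.sin(r),-v/r*np.sin(r),-np.cos(r)],1)
    else: d=np.stack([u,-v,-np.ones_like(u)],1)
    return T[:3,3],d@T[:3,:3].T,d
def atz(cam,px,z,c=None):
    o,d,_=rays(cam,px,c); return o+d*((z-o[2])/d[:,2])[:,None]
def deproj(cam,px,depth,c=None):
    o,d,dc=rays(cam,px,c); return o+d*(depth/-dc[:,2])[:,None]
def project(cam,P,c=None):
    c=c or camera_model(cam); K=c["mtx"]; T=c["world_from_camera"]
    p=(np.atleast_2d(P)-T[:3,3])@T[:3,:3]; x,y,z=p[:,0],-p[:,1],-p[:,2]
    if cam=="wrist":
        rr=np.hypot(x,y)+1e-12; th=np.arctan2(rr,z); u,v=x/rr*th,y/rr*th
    else: u,v=x/z,y/z
    return np.stack([u*K[0,0]+K[0,2],v*K[1,1]+K[1,2]],1)
def maskpts(cam,m,d,c=None):
    v,u=np.nonzero(m&(d>0)); return deproj(cam,np.stack([u,v],1),d[v,u],c)
def rect(P):
    (c,s,a)=cv2.minAreaRect((P[:,:2]*1000).astype(np.float32)); 
    b=cv2.boxPoints((c,s,a)); e0=b[1]-b[0]; e1=b[2]-b[1]
    L=e0 if np.linalg.norm(e0)>np.linalg.norm(e1) else e1
    return np.round(c,1),sorted(np.round(s,1)),round(float(np.mod(np.arctan2(L[1],L[0])+np.pi/2,np.pi)-np.pi/2),3)
def st():
    s=manip.get_state(); Rm=R.from_quat(np.r_[s["ee_rot"][1:],s["ee_rot"][0]]).as_matrix()
    print("t",round(s["clock"],2),"p",np.round(s["position"],4),"jawdir",np.round(Rm[:,2],3),"app",np.round(Rm[:,0],3),"F",np.round(s["contact_force"],1),"w",round(s["width"],4)); return s
E
python3 - <<'E'
from h import *
st()
for cam in ("top","side"):
    im,d=get_image(cam)
    for n in ("carton","lure1","spool1","pad_c","drawer_front","jar_c","unit","driver"):
        for r in silhouettes(n,cam):
            if r["score"]<.3: continue
            P=maskpts(cam,r["mask"],d)
            z=np.percentile(P[:,2],90); T=P[P[:,2]>z-.006]
            print(cam,n,round(r["score"],2),np.round(r["position"]),"ztop",round(z*1000,1),"z5",round(np.percentile(P[:,2],5)*1000,1),rect(T),len(P))
    for n in ("carton_c","carton","lure1_c","spool1_c","drawer_front","pad_c","drawer_in"):
        for r in spot_point(n,cam):
            if r["score"]<.3: continue
            zz={"carton_c":.028,"carton":0,"lure1_c":.013,"spool1_c":.015,"drawer_front":.035,"pad_c":.003,"drawer_in":.012}[n]
            print(cam,n,round(r["score"],2),np.round(r["position"],1),np.round(atz(cam,r["position"],zz)*1000,1))
E
```

```text
t 0.15 p [ 0.1796 -0.5458  0.2476] jawdir [ 0.312 -0.95  -0.001] app [-0.95  -0.312 -0.   ] F [-0.1  0.1  0.1] w 0.0852
top carton 0.74 [187. 154.] ztop 27.2 z5 13.8 (array([678.9, 378.2]), [np.float64(84.6), np.float64(87.6)], 0.976) 920
top carton 0.71 [378. 231.] ztop 28.6 z5 20.8 (array([ 449.6, -135. ]), [np.float64(29.0), np.float64(100.8)], 0.183) 420
top carton 0.69 [284. 221.] ztop 58.4 z5 51.7 (array([485.1, 116.1]), [np.float64(60.0), np.float64(100.1)], -0.11) 934
top lure1 0.93 [387. 288.] ztop 28.8 z5 22.7 (array([ 304.9, -155.8]), [np.float64(28.5), np.float64(102.7)], 0.931) 414
top lure1 0.78 [428. 248.] ztop 28.4 z5 5.8 (array([ 413.7, -269.7]), [np.float64(29.4), np.float64(102.3)], 0.288) 519
top lure1 0.76 [450. 293.] ztop 28.8 z5 13.3 (array([ 287.4, -336.9]), [np.float64(28.9), np.float64(104.6)], 0.703) 465
top lure1 0.72 [378. 231.] ztop 28.5 z5 5.2 (array([ 448.9, -135.1]), [np.float64(29.1), np.float64(102.3)], 0.186) 466
top lure1 0.62 [459. 178.] ztop 5.5 z5 -0.7 (array([ 596.2, -368.1]), [np.float64(130.0), np.float64(133.9)], -1.55) 2219
top spool1 0.89
[... 3636 characters left out ...]
4.4] [[ 757.1 -240.9   28. ]]
side carton 0.82 [297.9 250.3] [[503.1  91.5   0. ]]
side carton 0.8 [298.5 261.8] [[479.5 114.4   0. ]]
side carton 0.57 [313.  134.4] [[ 783.4 -270.9    0. ]]
side lure1_c 0.86 [418.3 185.5] [[ 413.3 -277.    13. ]]
side lure1_c 0.77 [430.8 230. ] [[ 307.  -160.7   13. ]]
side lure1_c 0.6 [375.1 206.3] [[ 451.2 -134.8   13. ]]
side lure1_c 0.55 [471.3 195.5] [[ 291.9 -338.2   13. ]]
side spool1_c 0.84 [329.6 182. ] [[ 592.4 -124.5   15. ]]
side spool1_c 0.46 [295.7 255.6] [[487.9 114.4  15. ]]
side drawer_front 0.67 [282.4 215.7] [[582.2  61.1  35. ]]
side pad_c 0.56 [384.3 143.6] [[ 593.4 -380.2    3. ]]
side drawer_in 0.79 [259.  205.3] [[666.4  60.7  12. ]]
```

The depth readings agree between the two cameras: carton at (485,116) mm with yaw -0.12, lure at (449,-135) with yaw 0.19, spools at (598,-132) and (591,-255), pad at (596,-370), and unit yaw about 0.054. The only box with clear sides is the one at (377,234); the others are red or pink. I'll do the carton first.

{"op": "jog_arm", "data": {"targets": [[0.085, [0.022, 0.047, 0], -0.031], [0.085, [0.022, 0.047, 0], -0.031], [0.085, [0.022, 0.047, 0], -0.031], [0.085, [0.022, 0.047, 0], -0.031], [0.085, [0.022, 0.047, 0], -0.031], [0.085, [0.022, 0.047, 0], -0.031], [0.085, [0.022, 0.047, 0], -0.031], [0.085, [0.022, 0.047, 0], -0.031], [0.085, [0.022, 0.047, 0], -0.031], [0.085, [0.022, 0.047, 0], -0.031]], "force": 40}}

```text
clock: 3.0
position: [0.4003, -0.0747, 0.2487]
ee_rot: [-0.003, 0.002, -0.707, 0.707]
contact_force: [-0.4, -0.6, 1.1]
width: 0.0852
```

{"op": "jog_arm", "data": {"targets": [[0.085, [0.022, 0.047, 0], -0.031], [0.085, [0.022, 0.047, 0], -0.031], [0.085, [0.022, 0.047, 0], -0.031], [0.085, [0.02, 0.047, 0], -0.031], [0.085, [0, 0, -0.03], 0], [0.085, [0, 0, -0.03], 0], [0.085, [0, 0, 0], 0]]}}

```text
clock: 3.88
position: [0.4839, 0.1118, 0.1864]
ee_rot: [0.043, -0.039, -0.706, 0.706]
contact_force: [-0.3, 0.2, -0.1]
width: 0.0852
```

```bash
python3 - <<'E'
from h import *
st()
cam="side"
im,d=get_image(cam); cv2.imwrite("pics/side1.png",im[:,:,::-1])
for r in silhouettes("carton",cam)[:3]:
    P=maskpts(cam,r["mask"],d); z=np.percentile(P[:,2],90); T=P[P[:,2]>z-.006]
    print(round(r["score"],2),np.round(r["position"]),z,rect(T),len(P))
c=camera_model("wrist");im,d=get_image("wrist"); cv2.imwrite("pics/wrist1.png",im[:,:,::-1])
for r in silhouettes("carton","wrist")[:3]:
    P=maskpts("wrist",r["mask"],d,c); z=np.percentile(P[:,2],90); T=P[P[:,2]>z-.006]
    print(round(r["score"],2),np.round(r["position"]),z,rect(T),len(P))
E
```

```text
t 3.88 p [0.4839 0.1118 0.1864] jawdir [-0.116 -0.993  0.001] app [-0.993  0.116  0.005] F [-0.3  0.2 -0.1] w 0.0852
0.76 [293. 252.] 0.05655790383513924 (array([486., 115.]), [np.float64(61.1), np.float64(102.3)], -0.106) 1748
0.79 [310. 188.] 0.05705530775998733 (array([488.4, 115.3]), [np.float64(60.4), np.float64(100.4)], -0.11) 7769
```

{"op": "jog_arm", "data": {"targets": [[0.085, [0.002, 0.004, -0.05], 0.005], [0.085, [0, 0, -0.05], 0], [0.085, [0, 0, -0.036], 0], [0.085, [0, 0, -0.02], 0], [0.085, [0, 0, 0], 0], [0.04, [0, 0, 0], 0], [0.04, [0, 0, 0], 0], [0.04, [0, 0, 0], 0], [0.04, [0, 0, 0], 0], [0.04, [0, 0, 0], 0]], "force": 40}}

```text
clock: 5.32
position: [0.4892, 0.1157, 0.0341]
ee_rot: [-0.038, 0.041, 0.706, -0.706]
contact_force: [0.1, -0.3, 6.3]
width: 0.0597
```

{"op": "jog_arm", "data": {"targets": [[0.04, [0, 0, 0.03], 0], [0.04, [0, 0, 0.04], 0], [0.04, [0, 0, 0.04], 0], [0.04, [0, 0, 0.03], 0], [0.04, [0, 0, 0], 0]]}}

```text
clock: 5.95
position: [0.4891, 0.116, 0.1746]
ee_rot: [-0.037, 0.041, 0.706, -0.706]
contact_force: [0.1, -1.3, -3.2]
width: 0.0594
```

```bash
python3 - <<'E'
from h import *
st()
im,d=get_image("side"); cv2.imwrite("pics/side2.png",im[:,:,::-1])
E
```

```text
t 5.95 p [0.4891 0.116  0.1746] jawdir [-0.111 -0.994 -0.001] app [-0.994  0.111 -0.006] F [ 0.1 -1.3 -3.2] w 0.0594
```

View pics/side2.png

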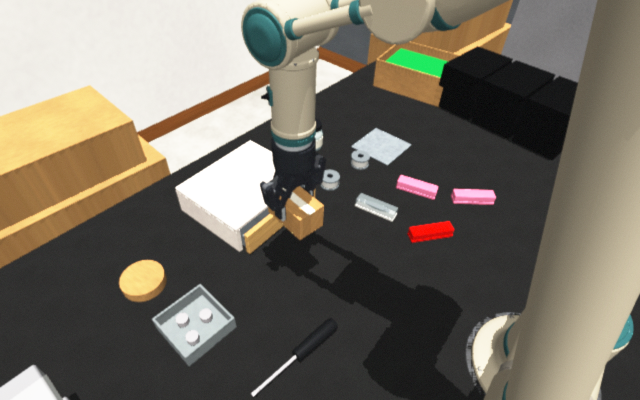

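The carton is held and the counter is clear. Carrying it to the pad.

{"op": "jog_arm", "data": {"targets": [[0.04, [0.0107, -0.0485, 0], 0.012], [0.04, [0.0107, -0.0485, 0], 0.012], [0.04, [0.0107, -0.0485, 0], 0.012], [0.04, [0.0107, -0.0485, 0], 0.012], [0.04, [0.0107, -0.0485, 0], 0.012], [0.04, [0.0107, -0.0485, 0], 0.012], [0.04, [0.0107, -0.0485, 0], 0.012], [0.04, [0.0107, -0.0485, 0], 0.012], [0.04, [0.0107, -0.0485, 0], 0.012], [0.04, [0.0107, -0.0485, 0], 0.012]]}}

```text
clock: 7.25
position: [0.5938, -0.37, 0.1689]
ee_rot: [0.002, -0.005, 0.708, -0.706]
contact_force: [-0.3, 0.5, -2.1]
width: 0.0594
```

{"op": "jog_arm", "data": {"targets": [[0.04, [0, 0, -0.04], 0], [0.04, [0, 0, -0.04], 0], [0.04, [0, 0, -0.02], 0], [0.04, [0, 0, 0], 0]]}}

```text
clock: 7.75
position: [0.5921, -0.3673, 0.0673]
ee_rot: [0.0, -0.006, 0.709, -0.705]
contact_force: [-0.7, -0.6, -2.9]
width: 0.0595
```

```bash
python3 - <<'E'
from h import *
st()
for cam in ("side","top"):
  im,d=get_image(cam); cv2.imwrite(f"pics/{cam}3.png",im[:,:,::-1])
  for r in silhouettes("carton",cam)[:3]:
    P=maskpts(cam,r["mask"],d); z=np.percentile(P[:,2],90); T=P[P[:,2]>z-.006]
    print(cam,round(r["score"],2),np.round(r["position"]),z,np.percentile(P[:,2],3),rect(T),rect(P),len(P))
E
```

```text
t 7.75 p [ 0.5921 -0.3673  0.0673] jawdir [ 0.009 -1.    -0.006] app [-1.    -0.009  0.008] F [-0.7 -0.6 -2.9] w 0.0595
side 0.96 [390. 131.] 0.08990951767149692 0.03345630433805148 (array([ 578. , -355.7]), [np.float64(78.8), np.float64(108.5)], 0.815) (array([ 589.2, -416.2]), [np.float64(102.3), np.float64(224.9)], -1.545) 832
side 0.16 [279. 214.] 0.06388155537952252 0.008820319800460493 (array([585. ,  58.1]), [np.float64(14.5), np.float64(236.8)], -1.521) (array([613.7,  52.5]), [np.float64(71.5), np.float64(252.1)], -1.521) 2072
top 0.64 [464. 186.] 0.09531079723277389 0.05313280383911922 (array([ 576.1, -301.8]), [np.float64(104.0), np.float64(169.2)], -1.348) (array([ 576.1, -302.4]), [np.float64(105.7), np.float64(169.0)], -1.36) 555
```

View pics/side3.png

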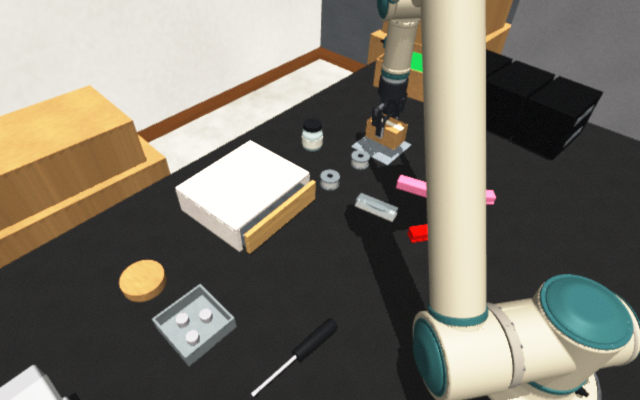

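{"op": "jog_arm", "data": {"targets": [[0.04, [0.002, -0.001, -0.015], 0], [0.04, [0, 0, -0.01], 0], [0.04, [0, 0, -0.004], 0], [0.04, [0, 0, 0], 0], [0.04, [0, 0, 0], 0]]}}

```text
clock: 8.57
position: [0.5969, -0.3704, 0.0436]
ee_rot: [-0.003, 0.003, -0.707, 0.707]
contact_force: [0.5, -0.3, -2.1]
width: 0.06
```

{"op": "jog_arm", "data": {"targets": [[0.04, [0, 0, -0.004], 0], [0.04, [0, 0, -0.003], 0], [0.04, [0, 0, 0], 0]]}}

```text
clock: 8.95
position: [0.5967, -0.3703, 0.0372]
ee_rot: [-0.003, 0.003, -0.707, 0.707]
contact_force: [-1.4, 0.6, 1.7]
width: 0.0597
```

{"op": "jog_arm", "data": {"targets": [[0.085, [0, 0, -0.001], 0], [0.085, [0, 0, 0], 0], [0.085, [0, 0, 0], 0], [0.085, [0, 0, 0], 0], [0.085, [0, 0, 0.03], 0], [0.085, [0, 0, 0.05], 0], [0.085, [0, 0, 0.05], 0], [0.085, [0, 0, 0.03], 0], [0.085, [-0.03, 0.04, 0], 0], [0.085, [-0.03, 0.05, 0], 0]]}}

```text
clock: 10.2
position: [0.5363, -0.2802, 0.1956]
ee_rot: [-0.003, 0.002, -0.707, 0.707]
contact_force: [0.3, 0.9, 0.4]
width: 0.085
```

```bash
python3 - <<'E'
from h import *
st()
cam="side"
im,d=get_image(cam); cv2.imwrite(f"pics/{cam}4.png",im[:,:,::-1])
for n in("carton","drawer_front","lure1","spool1"):
  for r in silhouettes(n,cam)[:5]:
    P=maskpts(cam,r["mask"],d); z=np.percentile(P[:,2],90); T=P[P[:,2]>z-.006]
    print(n,round(r["score"],2),np.round(r["position"]),z.round(4),np.percentile(P[:,2],3).round(4),rect(T),len(P))
E
```

```text
t 10.2 p [ 0.5363 -0.2802  0.1956] jawdir [ 0.007 -1.     0.001] app [-1.    -0.007 -0.001] F [0.3 0.9 0.4] w 0.085
carton 0.67 [384. 139.] 0.0593 0.0039 (array([ 592.9, -369.1]), [np.float64(65.1), np.float64(102.6)], 0.01) 1019
carton 0.26 [377. 207.] 0.0264 0.0013 (array([ 448.7, -135.3]), [np.float64(32.3), np.float64(101.5)], 0.181) 599
drawer_front 0.96 [275. 216.] 0.064 0.0077 (array([593.1,  58.9]), [np.float64(29.5), np.float64(235.3)], -1.516) 2132
lure1 0.83 [425. 228.] 0.0266 -0.0006 (array([278.8, -20.9]), [np.float64(74.7), np.float64(336.9)], -1.297) 615
lure1 0.73 [379. 208.] 0.0264 0.0002 (array([ 447.8, -134.7]), [np.float64(30.5), np.float64(99.6)], 0.241) 593
lure1 0.61 [414. 188.] 0.0265 -0.0001 (array([ 414.5, -271.3]), [np.float64(32.5), np.float64(102.5)], 0.287) 600
spool1 0.8 [360. 157.] 0.0304 0.003 (array([ 592.2, -254.7]), [np.float64(49.4), np.float64(50.3)], -0.222) 284
spool1 0.66 [331. 179.] 0.0309 0.0008 (array([ 599.8, -131.9]), [np.float64(49.7), np.float64(51.7)], -0.335) 352
```

View pics/side4.png

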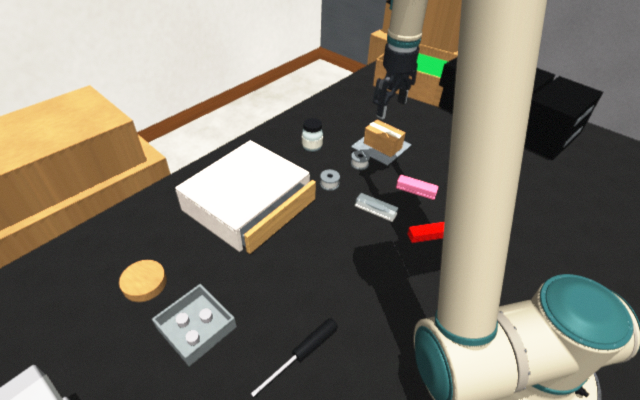

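The carton stands on the pad at (384,139). Next I'll press the drawer front with closed fingers.

{"op": "jog_arm", "data": {"targets": [[0.0, [-0.002, 0.048, 0], 0.007], [0.0, [-0.002, 0.048, 0], 0.007], [0.0, [-0.002, 0.048, 0], 0.007], [0.0, [-0.001, 0.048, 0], 0.007], [0.0, [-0.002, 0.048, 0], 0.007], [0.0, [-0.002, 0.048, 0], 0.007], [0.0, [0, 0.048, 0], 0.005], [0, [0, 0, -0.05], 0], [0, [0, 0, -0.05], 0], [0, [0, 0, -0.03], 0]]}}

```text
clock: 11.7
position: [0.5264, 0.0555, 0.0631]
ee_rot: [-0.019, 0.02, -0.707, 0.707]
contact_force: [-0.6, 0.6, -0.1]
width: 0.0004
```

{"op": "jog_arm", "data": {"targets": [[0, [0, 0, -0.02], 0], [0, [0, 0, 0], 0], [0, [0, 0, 0], 0]]}}

```text
clock: 12.08
position: [0.5274, 0.0554, 0.0459]
ee_rot: [-0.02, 0.019, -0.707, 0.707]
contact_force: [0.0, -0.0, 0.4]
width: -0.0002
```

```bash
python3 - <<'E'
from h import *
st()
im,d=get_image("side"); cv2.imwrite("pics/side5.png",im[100:320,160:480,::-1].repeat(2,0).repeat(2,1))
E
```

```text
t 12.07 p [0.5274 0.0554 0.0459] jawdir [ 0.055 -0.998  0.   ] app [-0.998 -0.055 -0.002] F [ 0.  -0.   0.4] w -0.0002
```

View pics/side5.png

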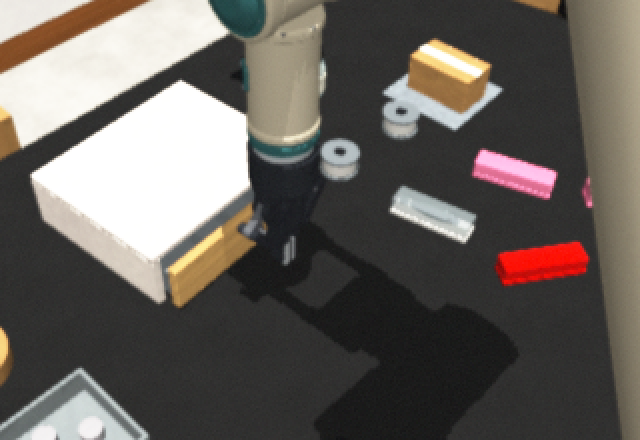

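{"op": "jog_arm", "data": {"targets": [[0, [0.015, 0.001, 0], 0], [0, [0.015, 0.001, 0], 0], [0, [0.005, 0, 0], 0], [0, [0.005, 0, 0], 0], [0, [0.005, 0, 0], 0], [0, [0.004, 0, 0], 0]]}}

```text
clock: 12.88
position: [0.5723, 0.0579, 0.045]
ee_rot: [0.018, -0.022, 0.707, -0.707]
contact_force: [-6.4, 0.9, 3.4]
width: -0.0002
```

{"op": "jog_arm", "data": {"targets": [[0, [0.004, 0, 0], 0], [0, [0.004, 0, 0], 0]]}}

```text
clock: 13.12
position: [0.5795, 0.0582, 0.045]
ee_rot: [0.017, -0.022, 0.707, -0.707]
contact_force: [-7.7, 1.4, 4.4]
width: 0.0002
```

{"op": "jog_arm", "data": {"targets": [[0, [0.003, 0, 0], 0], [0, [0.002, 0, 0], 0]]}}

```text
clock: 13.38
position: [0.5834, 0.0584, 0.0449]
ee_rot: [0.017, -0.023, 0.707, -0.706]
contact_force: [-10.3, 1.5, 7.2]
width: 0.0001
```

{"op": "jog_arm", "data": {"targets": [[0, [0.003, 0, 0], 0], [0, [0.001, 0, 0], 0]]}}

```text
clock: 13.62
position: [0.5834, 0.0583, 0.0448]
ee_rot: [0.014, -0.026, 0.707, -0.706]
contact_force: [-16.4, -0.1, 12.6]
width: 0.0003
```

Position stalled at x = 0.5834 while the force jumped, so this is the stop. Backing off now.

{"op": "jog_arm", "data": {"targets": [[0, [-0.01, -0.001, 0], 0], [0, [-0.015, -0.001, 0], 0], [0, [-0.03, -0.002, 0], 0], [0, [-0.045, -0.002, 0], 0], [0, [-0.045, -0.002, 0], 0], [0, [-0.045, -0.002, 0], 0], [0, [-0.03, 0, 0.02], 0], [0, [0, 0, 0.05], 0], [0, [0, 0, 0.05], 0], [0.085, [0, 0, 0.05], 0]]}}

```text
clock: 14.88
position: [0.3719, 0.0475, 0.2174]
ee_rot: [-0.021, 0.018, -0.707, 0.707]
contact_force: [0.2, -0.3, -1.0]
width: 0.0168
```

```bash
python3 - <<'E'
from h import *
st()
im,d=get_image("side"); cv2.imwrite("pics/side6.png",im[:,:,::-1])
E
```

```text
t 14.88 p [0.3719 0.0475 0.2174] jawdir [ 0.056 -0.998  0.001] app [-0.998 -0.056 -0.003] F [ 0.2 -0.3 -1. ] w 0.0168
```

View pics/side6.png

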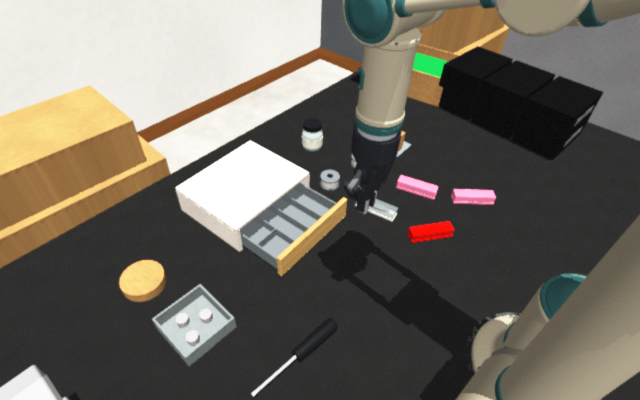

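The drawer is opening. Next is the lure at (377,207) in the side view, which is the clear box; the red and pink ones are not meant.

{"op": "jog_arm", "data": {"targets": [[0.085, [0.015, -0.037, -0.01], 0.026], [0.085, [0.015, -0.037, -0.01], 0.026], [0.085, [0.015, -0.037, -0.02], 0.026], [0.085, [0.015, -0.036, -0.02], 0.026], [0.085, [0.017, -0.036, -0.01], 0.026], [0.085, [0, 0, 0], 0], [0.085, [0, 0, 0], 0]]}}

```text
clock: 15.8
position: [0.4483, -0.1351, 0.1452]
ee_rot: [0.065, -0.065, 0.704, -0.704]
contact_force: [0.2, -0.2, 0.7]
width: 0.0854
```

```bash
cat > look.py <<'E'
from h import *
import sys
# look.py tag names...
st()
for cam in ("wrist","side","top"):
  c=camera_model(cam); im,d=get_image(cam); cv2.imwrite(f"pics/{cam}_{sys.argv[1]}.png",im[:,:,::-1])
  for n in sys.argv[2:]:
   for r in silhouettes(n,cam)[:5]:
    if r["score"]<.3: continue
    P=maskpts(cam,r["mask"],d,c)
    if len(P)<20: continue
    z=np.percentile(P[:,2],90); T=P[abs(P[:,2]-z)<.006]
    print(cam,n,round(r["score"],2),np.round(r["position"]),"z",z.round(4),np.percentile(P[:,2],3).round(4),rect(T),len(P),im[r["mask"]].mean(0).round())
E
python3 look.py lure lure1
```

```text
t 15.8 p [ 0.4483 -0.1351  0.1452] jawdir [ 0.184 -0.983 -0.   ] app [-0.983 -0.184  0.   ] F [ 0.2 -0.2  0.7] w 0.0854
wrist lure1 0.98 [442. 239.] z 0.0267 0.0024 (array([ 418.3, -270.5]), [np.float64(29.4), np.float64(102.3)], 0.293) 3062 [232. 187. 208.]
wrist lure1 0.7 [318. 195.] z 0.0269 0.0216 (array([ 452.6, -136.5]), [np.float64(29.1), np.float64(103.5)], 0.204) 4076 [230. 231. 230.]
wrist lure1 0.59 [457. 366.] z 0.0267 0.0247 (array([ 265. , -356.1]), [np.float64(21.0), np.float64(43.7)], 0.728) 233 [253. 212. 236.]
wrist lure1 0.56 [308. 319.] z 0.0265 0.0037 (array([ 309.8, -156.3]), [np.float64(30.2), np.float64(102.0)], 0.942) 2963 [211.  63.  60.]
side lure1 0.96 [417. 189.] z 0.0267 0.0013 (array([ 413.9, -271.4]), [np.float64(34.9), np.float64(101.2)], 0.314) 545 [238. 150. 189.]
side lure1 0.89 [430. 232.] z 0.0268 0.0023 (array([ 305.9, -156.6]), [np.float64(31.0), np.float64(103.0)], 0.94) 692 [224.  17.  10.]
side lure1 0.79 [466. 197.] z 0.0269 0.001 (array([ 303. , -324.9]), [np.float64(31.1), np.float64(61.7)], 0.745) 352 [234. 148. 186.]
side lure1 0.69 [379. 207.] z 0.0267 0.0042 (array([ 449.5, -136. ]), [np.float64(31.6), np.float64(102.7)], 0.183) 578 [175. 182. 180.]
top lure1 0.8 [391. 292.] z 0.029 0.0166 (array([ 297.8, -164.8]), [np.float64(28.4), np.float64(80.1)], 0.944) 324 [244.  57.  50.]
top lure1 0.69 [458. 296.] z 0.0288 0.0158 (array([ 281.4, -342.2]), [np.float64(29.4), np.float64(89.1)], 0.699) 366 [243. 175. 206.]
top lure1 0.57 [374. 220.] z 0.0285 0.0011 (array([ 479.6, -128.7]), [np.float64(27.0), np.float64(39.4)], 0.202) 143 [185. 187. 180.]
top lure1 0.49 [305. 215.] z 0.0429 0.0079 (array([510.2,  55.5]), [np.float64(154.8), np.float64(219.3)], -1.52) 5344 [200. 204. 192.]
top lure1 0.4 [374. 180.] z 0.0323 -0.001 (array([ 598.1, -131.3]), [np.float64(49.0), np.float64(49.2)], -0.019) 342 [161. 168. 164.]
```

View pics/wrist_lure.png

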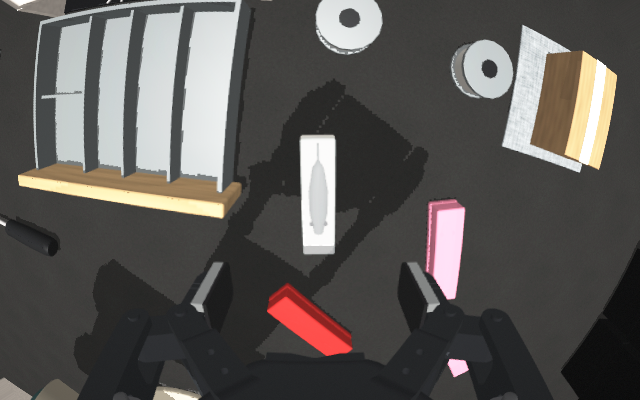

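The clear box with the silvery minnow at (318,195) is the lure, and red (308,319) and pink (442,239) are not. I'll grip it near its top, because the fingers don't fit inside a 46 mm slot.

{"op": "jog_arm", "data": {"targets": [[0.085, [0.002, -0.001, -0.04], 0.003], [0.07, [0, 0, -0.04], 0], [0.055, [0, 0, -0.02], 0], [0.055, [0, 0, -0.012], 0], [0.055, [0, 0, 0], 0], [0.01, [0, 0, 0], 0], [0.01, [0, 0, 0], 0], [0.01, [0, 0, 0], 0], [0.01, [0, 0, 0], 0]], "force": 40}}

```text
clock: 17.23
position: [0.4516, -0.1366, 0.0344]
ee_rot: [-0.067, 0.066, -0.703, 0.704]
contact_force: [-0.6, 1.0, 6.4]
width: 0.0284
```

{"op": "jog_arm", "data": {"targets": [[0.01, [0, 0, 0.01], 0], [0.01, [0, 0, 0.02], 0], [0.01, [0, 0, 0.04], 0], [0.01, [0, 0, 0.04], 0], [0.01, [0, 0, 0], 0]]}}

```text
clock: 17.85
position: [0.4527, -0.1372, 0.1467]
ee_rot: [-0.069, 0.064, -0.703, 0.705]
contact_force: [0.1, 0.6, -0.9]
width: 0.0287
```

```bash
python3 - <<'E'
from h import *
st()
for cam in ("side","top"):
  im,d=get_image(cam); cv2.imwrite(f"pics/{cam}7.png",im[:,:,::-1])
  # drawer front top edge
  for r in silhouettes("drawer_front",cam)[:2]:
    P=maskpts(cam,r["mask"],d); z=.065; T=P[abs(P[:,2]-np.percentile(P[:,2],97))<.004]
    print(cam,round(r["score"],2),np.round(r["position"]),rect(T),len(T),np.percentile(P[:,2],97))
c=camera_model("wrist"); im,d=get_image("wrist"); cv2.imwrite("pics/wrist7.png",im[:,:,::-1])
E
```

```text
t 17.85 p [ 0.4527 -0.1372  0.1467] jawdir [ 0.188 -0.982  0.005] app [-0.982 -0.188 -0.006] F [ 0.1  0.6 -0.9] w 0.0287
side 0.73 [307. 237.] (array([421.8,  50.5]), [np.float64(13.5), np.float64(236.0)], -1.52) 516 0.06441045469169634
side 0.6 [374. 136.] (array([ 465.6, -113.7]), [np.float64(1.8), np.float64(2.0)], -0.871) 3 0.22876569282039352
top 0.87 [305. 216.] (array([421.2,  49.9]), [np.float64(11.9), np.float64(233.6)], -1.519) 411 0.06557409954995613
```

View pics/side7.png

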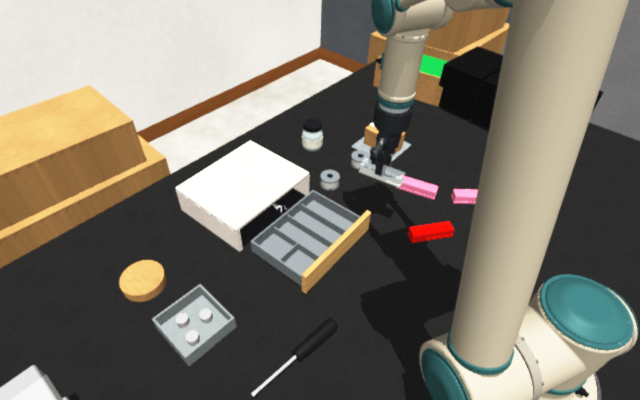

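View pics/wrist7.png

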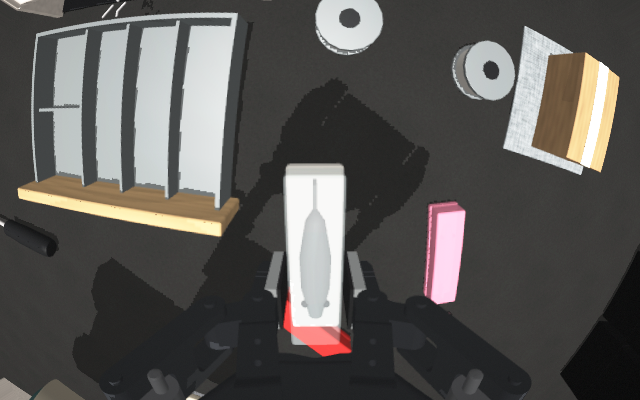

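The lure is firmly held at 28.7 mm width. The drawer is fully open and the middle slot's centre is at about (504,21).

{"op": "jog_arm", "data": {"targets": [[0.01, [0.013, 0.04, 0], -0.035], [0.01, [0.013, 0.04, 0], -0.035], [0.01, [0.013, 0.04, 0], -0.035], [0.01, [0.013, 0.038, 0], -0.032], [0.01, [0, 0, 0], 0], [0.01, [0, 0, 0], 0]]}}

```text
clock: 18.85
position: [0.5019, 0.0216, 0.1423]
ee_rot: [-0.018, 0.02, -0.707, 0.707]
contact_force: [0.4, -0.4, -0.7]
width: 0.0287
```

```bash
python3 - <<'E'
from h import *
st()
c=camera_model("wrist"); im,d=get_image("wrist"); 
# slot outlines at z=.034 of middle slot
x=np.array([np.cos(.052),np.sin(.052)]);y=np.array([-x[1],x[0]]);o=np.array([.5024,.0545])
Q=[np.r_[o+a*x+b*y,.034] for a,b in((-.075,-.0565),(.075,-.0565),(.075,-.0105),(-.075,-.0105))]
im=im[:,:,::-1].copy(); cv2.polylines(im,[project("wrist",Q,c).astype(int)],True,(0,0,255)); cv2.imwrite("pics/wrist8.png",im)
c=camera_model("side"); im,d=get_image("side"); im=im[:,:,::-1].copy(); cv2.polylines(im,[project("side",Q,c).astype(int)],True,(0,0,255)); cv2.imwrite("pics/side8.png",im[100:320,160:480].repeat(2,0).repeat(2,1))
E
```

```text
t 18.85 p [0.5019 0.0216 0.1423] jawdir [ 0.053 -0.999  0.   ] app [-0.999 -0.053  0.003] F [ 0.4 -0.4 -0.7] w 0.0287
```

View pics/wrist8.png

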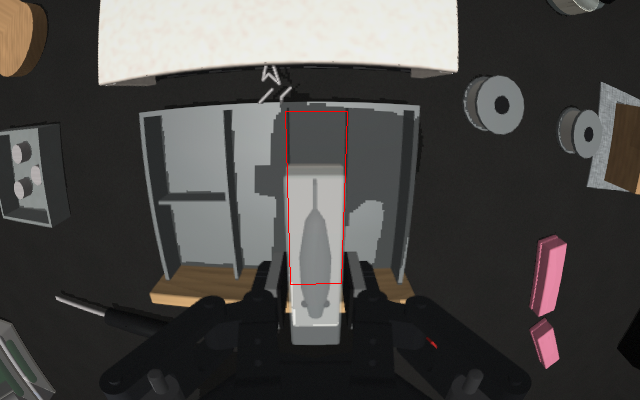

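View pics/side8.png

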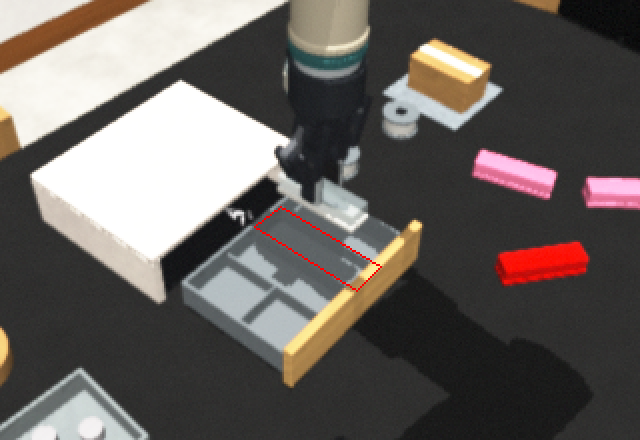

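{"op": "jog_arm", "data": {"targets": [[0.01, [0.002, 0, -0.03], 0], [0.01, [0, 0, -0.025], 0], [0.01, [0, 0, -0.015], 0], [0.01, [0, 0, -0.01], 0], [0.01, [0, 0, 0], 0], [0.01, [0, 0, 0], 0]]}}

```text
clock: 19.7
position: [0.5053, 0.0216, 0.064]
ee_rot: [-0.019, 0.018, -0.707, 0.707]
contact_force: [0.2, -0.3, -0.7]
width: 0.0287
```

{"op": "jog_arm", "data": {"targets": [[0.01, [0, 0, -0.005], 0], [0.01, [0, 0, -0.003], 0], [0.01, [0, 0, 0], 0]]}}

```text
clock: 20.08
position: [0.5045, 0.0218, 0.0551]
ee_rot: [-0.018, 0.019, -0.707, 0.707]
contact_force: [-0.1, -0.6, -0.2]
width: 0.0289
```

```bash
python3 - <<'E'
from h import *
st()
c=camera_model("wrist"); im,d=get_image("wrist"); cv2.imwrite("pics/wrist9.png",im[:,:,::-1])
im,d=get_image("side"); cv2.imwrite("pics/side9.png",im[150:310,220:420,::-1].repeat(3,0).repeat(3,1))
E
```

```text
t 20.07 p [0.5045 0.0218 0.0551] jawdir [ 0.052 -0.999  0.   ] app [-0.999 -0.052  0.   ] F [-0.1 -0.6 -0.2] w 0.0289
```

View pics/side9.png

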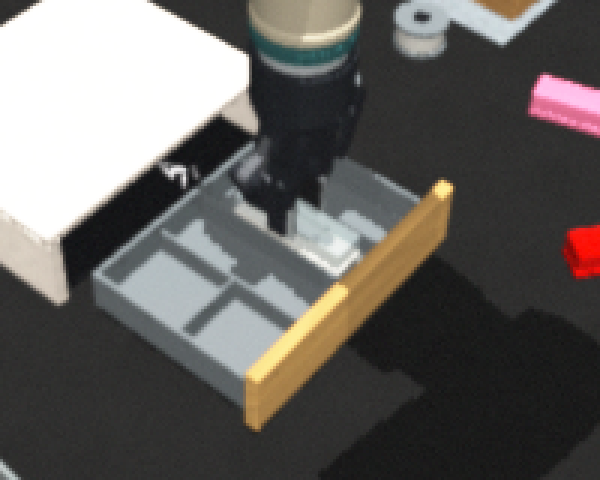

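View pics/wrist9.png

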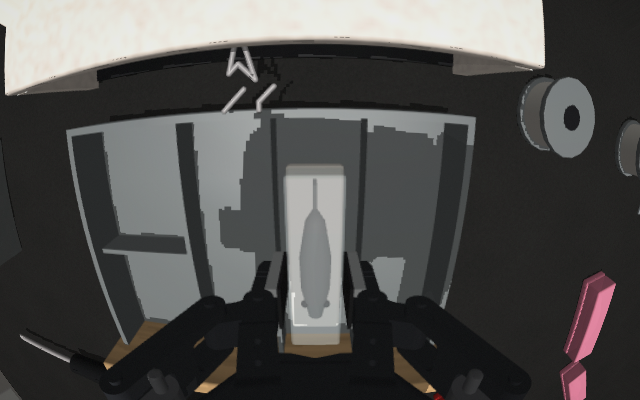

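The lure sits between the dividers, which are at columns 275 and 362. Releasing it.

{"op": "jog_arm", "data": {"targets": [[0.05, [0, 0, -0.001], 0], [0.05, [0, 0, 0], 0], [0.05, [0, 0, 0], 0], [0.05, [0, 0, 0.04], 0], [0.05, [0, 0, 0.05], 0], [0.085, [0, 0, 0.05], 0], [0.085, [0.02, -0.04, 0], 0], [0.085, [0.02, -0.04, 0], 0], [0.085, [0.02, -0.04, 0], 0], [0.085, [0.03, -0.035, 0], 0]]}}

```text
clock: 21.42
position: [0.5947, -0.1346, 0.1945]
ee_rot: [-0.018, 0.018, -0.707, 0.707]
contact_force: [0.5, -0.1, 1.6]
width: 0.0854
```

```bash
python3 look.py sp spool1 lure1
```

```text
t 21.43 p [ 0.5947 -0.1346  0.1945] jawdir [ 0.051 -0.999  0.   ] app [-0.999 -0.051  0.   ] F [ 0.5 -0.1  1.6] w 0.0854
wrist spool1 0.77 [314. 179.] z 0.031 0.0049 (array([ 603.1, -131.6]), [np.float64(49.6), np.float64(50.3)], 0.06) 2204 [81. 83. 84.]
wrist spool1 0.69 [427. 192.] z 0.0309 0.0034 (array([ 596.5, -256. ]), [np.float64(50.2), np.float64(51.0)], -0.266) 2138 [110. 114. 114.]
wrist lure1 0.74 [443. 383.] z 0.0265 0.0019 (array([ 275.1, -353.9]), [np.float64(29.0), np.float64(59.1)], 0.709) 296 [190. 113. 135.]
wrist lure1 0.71 [177. 252.] z 0.0387 0.0161 (array([507.2,  16.8]), [np.float64(41.1), np.float64(103.9)], 0.077) 2490 [128. 130. 129.]
wrist lure1 0.45 [303. 352.] z 0.0085 0.0037 (array([ 346.5, -130.1]), [np.float64(4.8), np.float64(17.6)], 1.153) 36 [94. 20. 19.]
wrist lure1 0.36 [  2. 125.] z 0.0196 0.0007 (array([676.2, 339.8]), [np.float64(17.2), np.float64(66.8)], -0.159) 445 [59. 46. 32.]
side spool1 0.75 [330. 179.] z 0.0307 0.002 (array([ 596.7, -132.1]), [np.float64(45.6), np.float64(51.2)], -1.301) 318 [121. 124. 124.]
side spool1 0.59 [357. 156.] 
[... 632 characters left out ...]
) 300 [157. 165. 161.]
top spool1 0.5 [366. 179.] z 0.0322 0.0022 (array([ 593.3, -109.9]), [np.float64(5.8), np.float64(16.1)], -0.001) 24 [109. 114. 110.]
top lure1 0.71 [454. 293.] z 0.0285 -0.0003 (array([ 287.1, -337.6]), [np.float64(29.1), np.float64(104.3)], 0.698) 527 [226. 162. 190.]
top lure1 0.69 [422. 238.] z 0.0279 0.0039 (array([ 440. , -253.7]), [np.float64(23.6), np.float64(48.0)], -0.041) 149 [218. 153. 179.]
top lure1 0.66 [319. 214.] z 0.0403 0.0205 (array([502.3,  23.3]), [np.float64(28.8), np.float64(101.9)], 0.059) 435 [207. 210. 204.]
top lure1 0.59 [300. 219.] z 0.0433 0.0082 (array([504. ,  55.1]), [np.float64(154.1), np.float64(219.0)], -1.519) 4837 [197. 201. 190.]
```

View pics/wrist_sp.png

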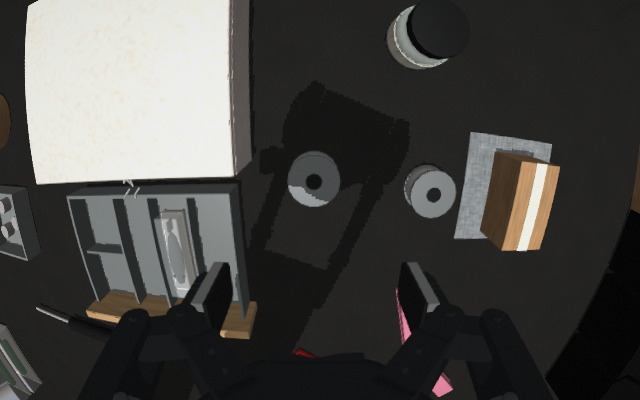

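View pics/side_sp.png

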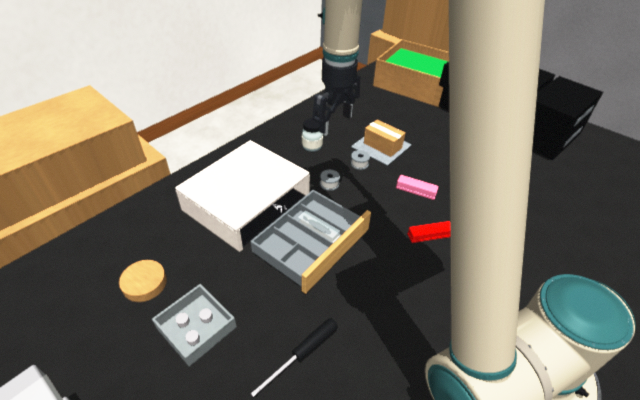

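The lure lies flat in the middle slot, with its top at 38.5 mm where 38 is expected. Both spools are unmoved: (599,-132) and (592,-255.5). Taking spool1 by a top grip.

{"op": "jog_arm", "data": {"targets": [[0.08, [0.004, 0.002, -0.05], 0], [0.08, [0, 0, -0.05], 0], [0.075, [0, 0, -0.035], 0], [0.075, [0, 0, -0.02], 0], [0.075, [0, 0, 0], 0], [0.03, [0, 0, 0], 0], [0.03, [0, 0, 0], 0], [0.03, [0, 0, 0], 0], [0.03, [0, 0, 0], 0]], "force": 40}}

```text
clock: 23.0
position: [0.5997, -0.1314, 0.0414]
ee_rot: [-0.019, 0.017, -0.706, 0.707]
contact_force: [-0.6, 0.7, 6.2]
width: 0.0489
```

{"op": "jog_arm", "data": {"targets": [[0.03, [0, 0, 0.01], 0], [0.03, [0, 0, 0.02], 0], [0.03, [0, 0, 0.04], 0], [0.03, [0, 0, 0.04], 0], [0.03, [0, 0, 0], 0]]}}

```text
clock: 23.62
position: [0.6011, -0.132, 0.1536]
ee_rot: [-0.021, 0.015, -0.706, 0.708]
contact_force: [0.3, -0.5, -1.4]
width: 0.049
```

```bash
python3 look.py sp1 spool1
```

```text
t 23.62 p [ 0.6011 -0.132   0.1536] jawdir [ 0.052 -0.999  0.003] app [-0.999 -0.052 -0.008] F [ 0.3 -0.5 -1.4] w 0.049
wrist spool1 0.94 [314. 254.] z 0.1429 0.1167 (array([ 604.3, -131.7]), [np.float64(49.3), np.float64(51.3)], 0.105) 7943 [68. 71. 70.]
wrist spool1 0.71 [444. 212.] z 0.0309 0.0023 (array([ 596.3, -256.5]), [np.float64(51.3), np.float64(51.6)], 1.522) 2670 [106. 109. 109.]
side spool1 0.82 [358. 160.] z 0.0307 0.0037 (array([ 593.6, -256.3]), [np.float64(45.0), np.float64(49.6)], -0.915) 275 [156. 161. 161.]
side spool1 0.71 [336. 154.] z 0.1383 0.1089 (array([ 588.3, -133. ]), [np.float64(31.4), np.float64(54.0)], -1.061) 284 [116. 118. 116.]
top spool1 0.61 [421. 179.] z 0.0324 0.0041 (array([ 591.9, -255.5]), [np.float64(47.5), np.float64(50.9)], -0.802) 315 [156. 164. 159.]
```

View pics/wrist_sp1.png

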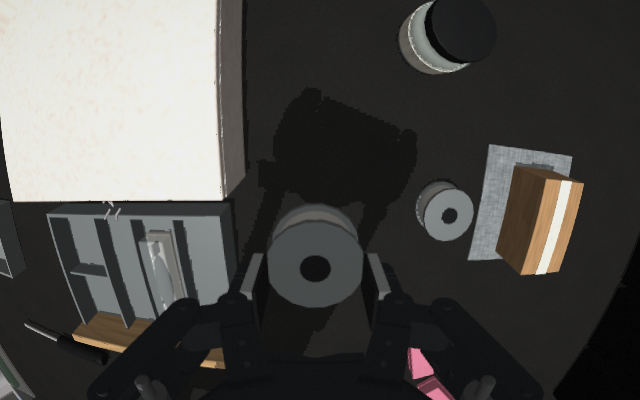

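View pics/side_sp1.png

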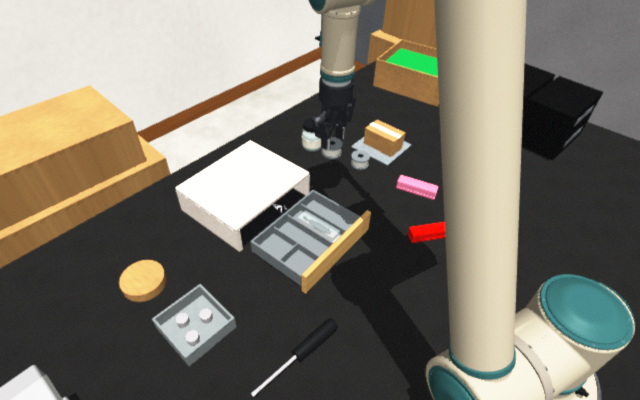

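{"op": "jog_arm", "data": {"targets": [[0.03, [-0.012, 0.043, 0], 0], [0.03, [-0.012, 0.044, 0], 0], [0.03, [-0.012, 0.044, 0], 0], [0.03, [-0.012, 0.044, 0], 0], [0.03, [-0.011, 0.044, 0], 0], [0.03, [-0.006, 0.043, 0], 0], [0.03, [0, 0, -0.03], 0], [0.03, [0, 0, -0.02], 0], [0.03, [0, 0, 0], 0]]}}

```text
clock: 25.05
position: [0.5317, 0.1307, 0.097]
ee_rot: [-0.016, 0.02, -0.707, 0.707]
contact_force: [0.1, -0.7, -0.9]
width: 0.0487
```

```bash
cat > ov.py <<'E'
from h import *
import sys
st()
x=np.array([np.cos(.052),np.sin(.052)]);y=np.array([-x[1],x[0]]);o=np.array([.5024,.0545])
for cam in ("wrist","side"):
  c=camera_model(cam); im,d=get_image(cam); im=im[:,:,::-1].copy()
  for sx in (-.0382,.0382):
    Q=[np.r_[o+(sx+a*.03675)*x+(.0735+b*.032)*y,.034] for a,b in((-1,-1),(1,-1),(1,1),(-1,1))]
    cv2.polylines(im,[project(cam,Q,c).round().astype(int)],True,(0,0,255))
  if cam=="side": im=im[150:310,220:420].repeat(3,0).repeat(3,1)
  cv2.imwrite(f"pics/{cam}_{sys.argv[1]}.png",im)
E
python3 ov.py p1
```

```text
t 25.05 p [0.5317 0.1307 0.097 ] jawdir [ 0.052 -0.999  0.   ] app [-0.999 -0.052  0.006] F [ 0.1 -0.7 -0.9] w 0.0487
```

View pics/wrist_p1.png

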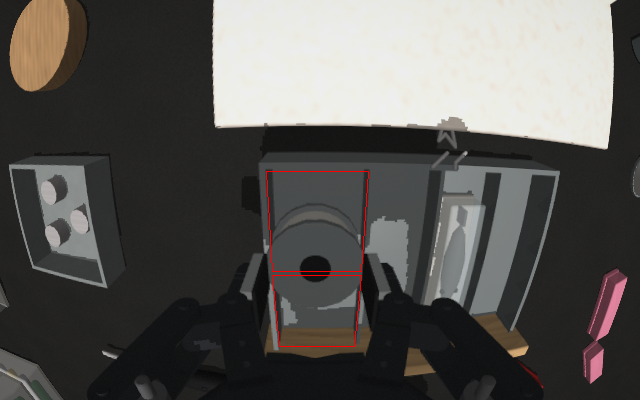

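View pics/side_p1.png

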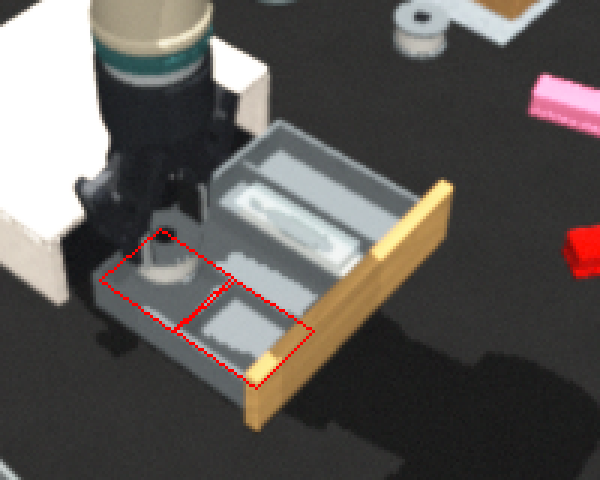

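{"op": "jog_arm", "data": {"targets": [[0.03, [0.004, -0.001, -0.015], 0], [0.03, [0, 0, -0.012], 0], [0.03, [0, 0, -0.006], 0], [0.03, [0, 0, 0], 0], [0.03, [0, 0, 0], 0]]}}

```text
clock: 25.78
position: [0.5379, 0.1298, 0.0665]
ee_rot: [-0.018, 0.018, -0.707, 0.707]
contact_force: [1.1, -0.3, -1.1]
width: 0.0488
```

{"op": "jog_arm", "data": {"targets": [[0.03, [0, 0, -0.004], 0], [0.03, [0, 0, -0.002], 0], [0.03, [0, 0, 0], 0]]}}

```text
clock: 26.15
position: [0.5375, 0.1298, 0.0602]
ee_rot: [-0.018, 0.018, -0.707, 0.707]
contact_force: [-0.9, -0.2, -1.2]
width: 0.049
```

```bash
python3 ov.py p2
```

```text
t 26.15 p [0.5375 0.1298 0.0602] jawdir [ 0.052 -0.999  0.   ] app [-0.999 -0.052  0.   ] F [-0.9 -0.2 -1.2] w 0.049
```

View pics/side_p2.png

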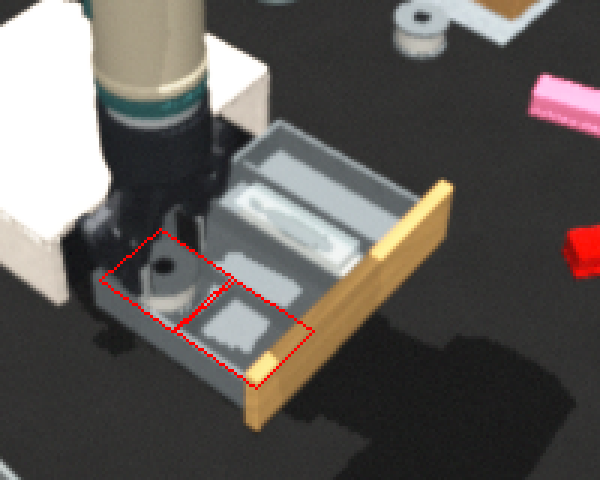

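View pics/wrist_p2.png

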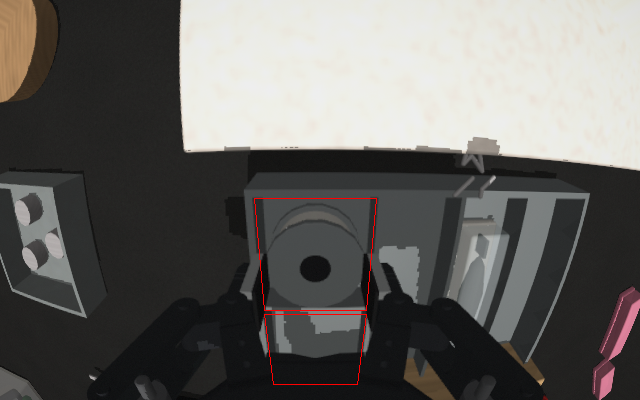

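{"op": "jog_arm", "data": {"targets": [[0.065, [0, 0, 0], 0], [0.065, [0, 0, 0], 0], [0.065, [0, 0, 0.01], 0], [0.065, [0, 0, 0.04], 0], [0.065, [0, 0, 0.05], 0], [0.085, [0, 0, 0.03], 0], [0.085, [0, 0, 0.01], 0]]}}

```text
clock: 27.12
position: [0.5388, 0.1299, 0.2032]
ee_rot: [0.02, -0.017, 0.707, -0.707]
contact_force: [-0.4, -0.1, -1.0]
width: 0.085
```

```bash
python3 look.py sp2 spool1
```

```text
t 27.12 p [0.5388 0.1299 0.2032] jawdir [ 0.052 -0.999 -0.   ] app [-0.999 -0.052 -0.005] F [-0.4 -0.1 -1. ] w 0.085
wrist spool1 0.91 [314. 185.] z 0.043 0.0167 (array([540.7, 130.8]), [np.float64(50.2), np.float64(51.4)], -1.403) 2320 [75. 78. 78.]
wrist spool1 0.64 [591. 165.] z 0.0308 0.0029 (array([ 595.8, -256.6]), [np.float64(50.4), np.float64(52.4)], -1.516) 1037 [93. 95. 95.]
side spool1 0.55 [359. 159.] z 0.0307 0.0024 (array([ 593.2, -255.1]), [np.float64(48.3), np.float64(51.1)], 1.111) 262 [168. 173. 174.]
```

View pics/wrist_sp2.png

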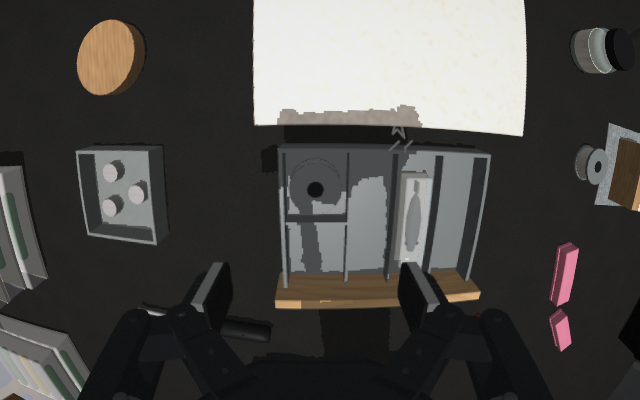

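Spool1 is flat in the rear square, top at 43 mm. Next is spool2.

{"op": "jog_arm", "data": {"targets": [[0.085, [0.007, -0.048, 0], 0], [0.085, [0.007, -0.048, 0], 0], [0.085, [0.007, -0.048, 0], 0], [0.085, [0.007, -0.048, 0], 0], [0.085, [0.007, -0.048, 0], 0], [0.085, [0.007, -0.048, 0], 0], [0.085, [0.007, -0.048, 0], 0], [0.085, [0.005, -0.049, 0], 0], [0.085, [0, 0, -0.04], 0], [0.085, [0, 0, 0], 0]]}}

```text
clock: 28.68
position: [0.5888, -0.2544, 0.1556]
ee_rot: [0.015, -0.021, 0.709, -0.705]
contact_force: [-0.0, -0.3, 0.4]
width: 0.0848
```

```bash
python3 look.py sp3 spool1
```

```text
t 28.68 p [ 0.5888 -0.2544  0.1556] jawdir [ 0.051 -0.999 -0.006] app [-0.999 -0.051  0.009] F [-0.  -0.3  0.4] w 0.0848
wrist spool1 0.62 [320. 190.] z 0.031 0.0046 (array([ 596.2, -256.8]), [np.float64(51.0), np.float64(51.1)], -1.329) 2983 [75. 78. 78.]
wrist spool1 0.59 [ 17. 221.] z 0.0427 0.0175 (array([540.6, 129.8]), [np.float64(51.6), np.float64(53.0)], -0.835) 903 [95. 98. 97.]
side spool1 0.79 [358. 158.] z 0.0305 0.0015 (array([ 590.2, -255.6]), [np.float64(47.2), np.float64(51.7)], 1.521) 294 [117. 120. 120.]
side spool1 0.74 [276. 243.] z 0.0425 0.0149 (array([536.8, 133.3]), [np.float64(51.3), np.float64(57.5)], -1.484) 475 [153. 159. 161.]
side spool1 0.64 [312. 237.] z 0.0581 0.0087 (array([421.8,  50.9]), [np.float64(13.7), np.float64(234.5)], -1.517) 5485 [144. 139. 125.]
top spool1 0.71 [276. 202.] z 0.0446 0.0178 (array([536.6, 130.6]), [np.float64(47.5), np.float64(47.8)], 1.545) 307 [190. 197. 192.]
top spool1 0.53 [301. 158.] z 0.0775 0.009 (array([709.7,  65.9]), [np.float64(209.9), np.float64(249.8)], -1.518) 12217 [229. 231. 225.]
top spool1 0.49 [307. 221.] z 0.0447 0.0065 (array([504.6,  55.2]), [np.float64(155.3), np.float64(219.0)], -1.519) 4742 [192. 195. 184.]
top spool1 0.45 [418. 183.] z 0.0321 0.0001 (array([ 582.8, -254.7]), [np.float64(29.5), np.float64(50.0)], 1.552) 215 [106. 111. 109.]
```

{"op": "jog_arm", "data": {"targets": [[0.08, [0.001, -0.001, -0.04], 0], [0.08, [0, 0, -0.04], 0], [0.075, [0, 0, -0.022], 0], [0.075, [0, 0, -0.013], 0], [0.075, [0, 0, 0], 0], [0.03, [0, 0, 0], 0], [0.03, [0, 0, 0], 0], [0.03, [0, 0, 0], 0], [0.03, [0, 0, 0], 0]]}}

```text
clock: 30.1
position: [0.5933, -0.2562, 0.0466]
ee_rot: [-0.019, 0.018, -0.707, 0.707]
contact_force: [-0.1, 1.0, 5.2]
width: 0.0303
```

{"op": "jog_arm", "data": {"targets": [[0.03, [0, 0, 0.01], 0], [0.03, [0, 0, 0.02], 0], [0.03, [0, 0, 0.04], 0], [0.03, [0, 0, 0.04], 0], [0.03, [0, 0, 0], 0]]}}

```text
clock: 30.72
position: [0.5948, -0.2576, 0.1597]
ee_rot: [-0.021, 0.016, -0.705, 0.709]
contact_force: [-0.6, 0.4, -0.0]
width: 0.03
```

```bash
python3 look.py sp4 spool1
```

```text
t 30.73 p [ 0.5948 -0.2576  0.1597] jawdir [ 0.052 -0.999  0.005] app [-0.999 -0.052 -0.007] F [-0.6  0.4 -0. ] w 0.03
wrist spool1 0.95 [ 17. 228.] z 0.0428 0.0177 (array([539.9, 128.6]), [np.float64(49.1), np.float64(51.5)], -0.506) 846 [95. 98. 97.]
wrist spool1 0.95 [313. 200.] z 0.031 0.0048 (array([ 596.4, -257.1]), [np.float64(50.6), np.float64(50.6)], 0.036) 2825 [83. 86. 86.]
side spool1 0.79 [359. 159.] z 0.0309 0.0034 (array([ 592.4, -257.3]), [np.float64(47.5), np.float64(51.5)], -1.01) 282 [119. 123. 123.]
side spool1 0.75 [279. 243.] z 0.0426 0.0153 (array([536.3, 130.2]), [np.float64(49.0), np.float64(50.1)], -1.411) 432 [154. 160. 162.]
top spool1 0.64 [306. 220.] z 0.0436 0.0083 (array([504. ,  55.2]), [np.float64(154.2), np.float64(219.2)], -1.519) 4436 [195. 198. 187.]
top spool1 0.63 [274. 202.] z 0.0446 0.0158 (array([536.7, 130.8]), [np.float64(47.5), np.float64(47.8)], -0.014) 304 [191. 198. 193.]
top spool1 0.59 [418. 184.] z 0.0323 0.0032 (array([ 582. , -252.4]), [np.float64(29.0), np.float64(50.0)], 1.289) 189 [112. 117. 114.]
```

View pics/wrist_sp4.png

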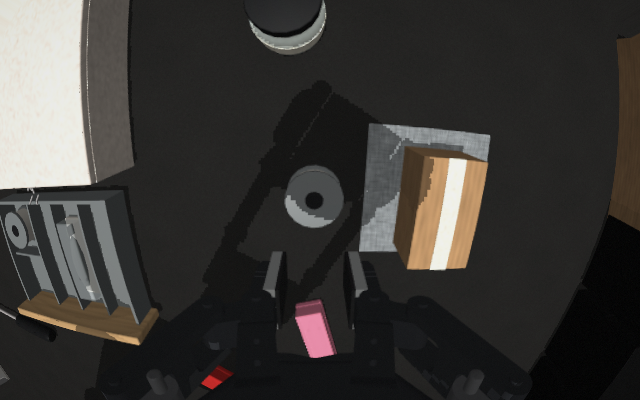

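That grasp closed just above the flange: the opening went to 30 mm and the spool is still at (592,-257). I'll retry lower.

{"op": "jog_arm", "data": {"targets": [[0.08, [-0.002, 0.0, -0.04], 0], [0.08, [0, 0, -0.04], 0], [0.08, [0, 0, -0.01], 0], [0.075, [0, 0, -0.02], 0], [0.075, [0, 0, -0.014], 0], [0.075, [0, 0, 0], 0], [0.075, [0, 0, 0], 0]]}}

```text
clock: 31.9
position: [0.5913, -0.2566, 0.0321]
ee_rot: [-0.019, 0.018, -0.707, 0.707]
contact_force: [0.4, 0.5, -0.1]
width: 0.0753
```

{"op": "jog_arm", "data": {"targets": [[0.03, [0.001, 0, 0.002], 0], [0.03, [0, 0, 0], 0], [0.03, [0, 0, 0], 0], [0.03, [0, 0, 0], 0], [0.03, [0, 0, 0], 0]]}}

```text
clock: 32.52
position: [0.5926, -0.2567, 0.035]
ee_rot: [-0.019, 0.017, -0.706, 0.707]
contact_force: [0.2, -0.2, 5.4]
width: 0.0501
```

{"op": "jog_arm", "data": {"targets": [[0.03, [0, 0, 0.01], 0], [0.03, [0, 0, 0.02], 0], [0.03, [0, 0, 0.04], 0], [0.03, [0, 0, 0.04], 0], [0.03, [0, 0, 0], 0]]}}

```text
clock: 33.15
position: [0.5938, -0.2574, 0.1476]
ee_rot: [-0.021, 0.016, -0.705, 0.708]
contact_force: [0.4, 0.3, -2.1]
width: 0.0501
```

```bash
python3 look.py sp5 spool1
```

```text
t 33.15 p [ 0.5938 -0.2574  0.1476] jawdir [ 0.052 -0.999  0.005] app [-0.999 -0.052 -0.007] F [ 0.4  0.3 -2.1] w 0.0501
wrist spool1 0.88 [ 10. 229.] z 0.0428 0.0218 (array([539.8, 128.7]), [np.float64(50.1), np.float64(52.9)], -0.641) 819 [96. 98. 97.]
wrist spool1 0.85 [313. 262.] z 0.1433 0.1167 (array([ 597.3, -256.7]), [np.float64(50.4), np.float64(51.6)], 0.145) 8738 [69. 71. 71.]
wrist spool1 0.55 [ 29. 332.] z 0.0248 0.0054 (array([331.5, 228.9]), [np.float64(22.5), np.float64(100.4)], 1.432) 559 [24. 24. 24.]
side spool1 0.9 [276. 243.] z 0.0427 0.0135 (array([535. , 137.3]), [np.float64(51.0), np.float64(63.9)], -1.241) 493 [153. 159. 161.]
side spool1 0.57 [366. 129.] z 0.1389 0.048 (array([ 580. , -258.6]), [np.float64(27.3), np.float64(56.5)], -1.064) 255 [120. 119. 115.]
top spool1 0.77 [273. 203.] z 0.0446 0.0138 (array([537.2, 130. ]), [np.float64(46.5), np.float64(48.9)], 0.761) 308 [189. 196. 191.]
top spool1 0.62 [428. 183.] z 0.1384 0.1094 (array([ 571.9, -250. ]), [np.float64(12.7), np.float64(29.6)], -1.517) 86 [88. 93. 90.]
top spool1 0.58 [187. 152.] z 0.0272 0.0123 (array([678.9, 377.1]), [np.float64(87.1), np.float64(88.0)], -1.067) 917 [224. 182. 112.]
```

View pics/wrist_sp5.png

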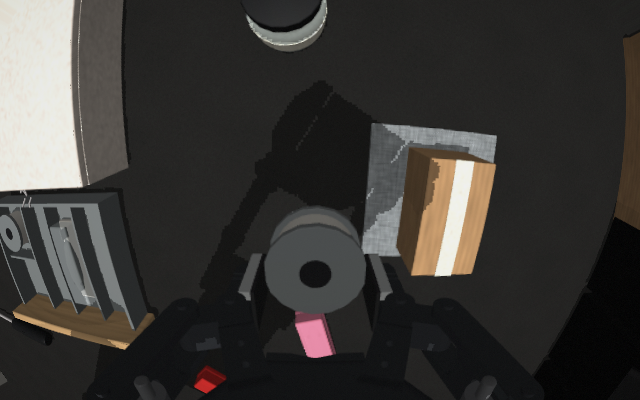

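{"op": "jog_arm", "data": {"targets": [[0.03, [-0.0167, 0.048, 0], 0], [0.03, [-0.0167, 0.048, 0], 0], [0.03, [-0.0167, 0.048, 0], 0], [0.03, [-0.0167, 0.048, 0], 0], [0.03, [-0.0167, 0.048, 0], 0], [0.03, [-0.0167, 0.048, 0], 0], [0.03, [-0.0167, 0.048, 0], 0], [0.03, [-0.016, 0.047, 0], 0], [0.03, [0, 0, -0.03], 0], [0.03, [0, 0, 0], 0]]}}

```text
clock: 34.7
position: [0.4562, 0.127, 0.1112]
ee_rot: [-0.017, 0.021, -0.707, 0.707]
contact_force: [0.1, -0.7, -0.6]
width: 0.0499
```

```bash
python3 ov.py p3
```

```text
t 34.7 p [0.4562 0.127  0.1112] jawdir [ 0.053 -0.999  0.001] app [-0.999 -0.053  0.006] F [ 0.1 -0.7 -0.6] w 0.0499
```

View pics/wrist_p3.png

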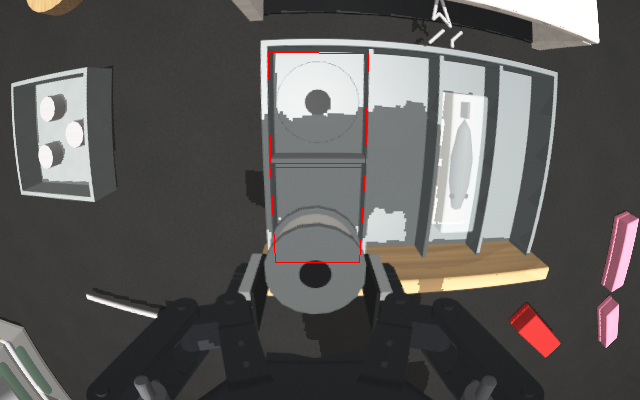

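View pics/side_p3.png

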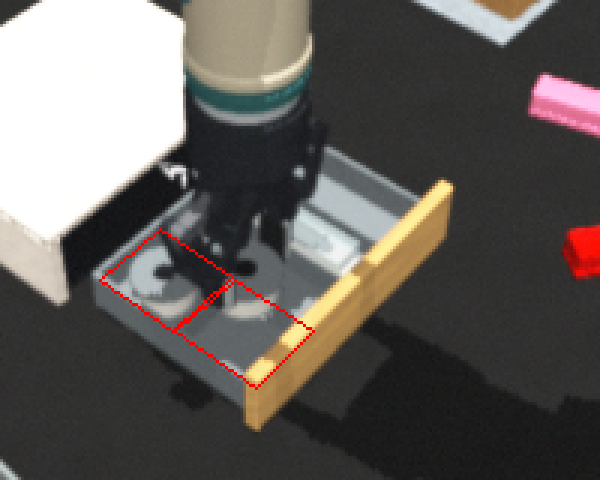

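{"op": "jog_arm", "data": {"targets": [[0.03, [0.002, -0.001, -0.015], 0], [0.03, [0, 0, -0.015], 0], [0.03, [0, 0, -0.01], 0], [0.03, [0, 0, -0.006], 0], [0.03, [0, 0, 0], 0], [0.03, [0, 0, 0], 0]]}}

```text
clock: 35.55
position: [0.4612, 0.1258, 0.0678]
ee_rot: [-0.019, 0.018, -0.707, 0.707]
contact_force: [-0.5, -0.5, -1.4]
width: 0.0501
```

{"op": "jog_arm", "data": {"targets": [[0.03, [0, 0, -0.005], 0], [0.03, [0, 0, -0.003], 0], [0.03, [0, 0, 0], 0]]}}

```text
clock: 35.92
position: [0.4605, 0.1258, 0.059]
ee_rot: [-0.018, 0.019, -0.707, 0.707]
contact_force: [0.6, -0.1, -0.4]
width: 0.0497
```

{"op": "jog_arm", "data": {"targets": [[0.065, [0, 0, 0], 0], [0.065, [0, 0, 0], 0], [0.065, [0, 0, 0.01], 0], [0.065, [0, 0, 0.04], 0], [0.065, [0, 0, 0.05], 0], [0.065, [0, 0, 0.03], 0], [0.0, [-0.03, -0.02, 0.01], 0], [0.0, [-0.05, -0.03, 0], 0], [0.0, [-0.03, -0.02, 0], 0], [0, [0, 0, 0], 0]]}}

```text
clock: 37.17
position: [0.3484, 0.0551, 0.1999]
ee_rot: [-0.018, 0.018, -0.707, 0.707]
contact_force: [-0.2, 0.8, 0.0]
width: 0.0003
```

```bash
python3 look.py end spool1 lure1 carton drawer_front
```

```text
t 37.17 p [0.3484 0.0551 0.1999] jawdir [ 0.05  -0.999  0.   ] app [-0.999 -0.05  -0.   ] F [-0.2  0.8  0. ] w 0.0003
wrist spool1 0.72 [246.  68.] z 0.0432 0.017 (array([463.4, 125.7]), [np.float64(50.6), np.float64(51.1)], 0.448) 2478 [209. 212. 212.]
wrist spool1 0.69 [246.   8.] z 0.043 0.0154 (array([522.2, 131. ]), [np.float64(16.2), np.float64(47.1)], 1.516) 898 [178. 182. 181.]
wrist lure1 0.96 [482. 222.] z 0.0267 0.0059 (array([ 309.2, -155.9]), [np.float64(29.9), np.float64(102.8)], 0.941) 1844 [233.  71.  68.]
wrist lure1 0.78 [575. 235.] z 0.0266 0.0038 (array([ 291.7, -337.7]), [np.float64(30.1), np.float64(102.8)], 0.705) 1180 [219. 165. 187.]
wrist lure1 0.7 [360.  43.] z 0.0391 0.0176 (array([494.5,  21.5]), [np.float64(30.0), np.float64(81.0)], 0.064) 2839 [231. 231. 230.]
wrist lure1 0.7 [566. 148.] z 0.0267 0.0032 (array([ 417.4, -269.3]), [np.float64(30.2), np.float64(102.1)], 0.267) 1926 [214. 161. 182.]
wrist carton 0.71 [622.  40.] z 0.0583 0.006 (array([ 580. , -358.6]), [np.float64(43.9), np.float64(70.5)], -0.025) 2932 [125. 103.  76.]
wrist carton 0.48 [24
[... 2291 characters left out ...]
0. 166. 194.]
top lure1 0.68 [320. 214.] z 0.0401 0.0328 (array([502.3,  23.3]), [np.float64(28.9), np.float64(102.0)], 0.06) 436 [207. 210. 204.]
top lure1 0.56 [389. 287.] z 0.0287 0.0204 (array([ 305. , -155.5]), [np.float64(28.7), np.float64(102.9)], 0.937) 438 [241.  56.  49.]
top carton 0.76 [462. 177.] z 0.0612 0.011 (array([ 591.9, -367.5]), [np.float64(59.3), np.float64(100.5)], -0.001) 1105 [202. 176. 132.]
top carton 0.46 [307. 220.] z 0.0457 0.0082 (array([503.7,  55.1]), [np.float64(153.7), np.float64(218.5)], -1.521) 4064 [191. 194. 183.]
top drawer_front 0.55 [304. 215.] z 0.046 0.0031 (array([503.8,  55.1]), [np.float64(153.8), np.float64(218.7)], -1.52) 4523 [187. 190. 179.]
```

View pics/wrist_end.png

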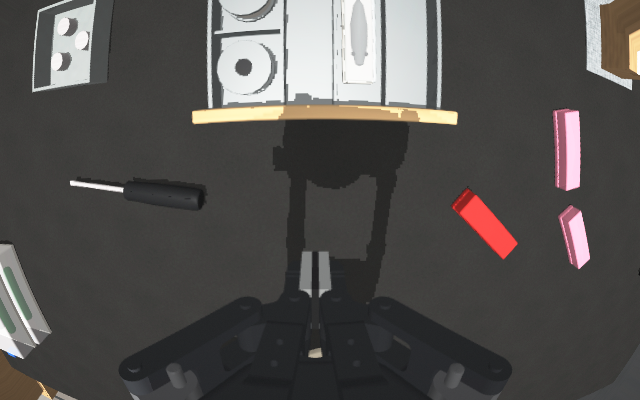

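View pics/side_end.png

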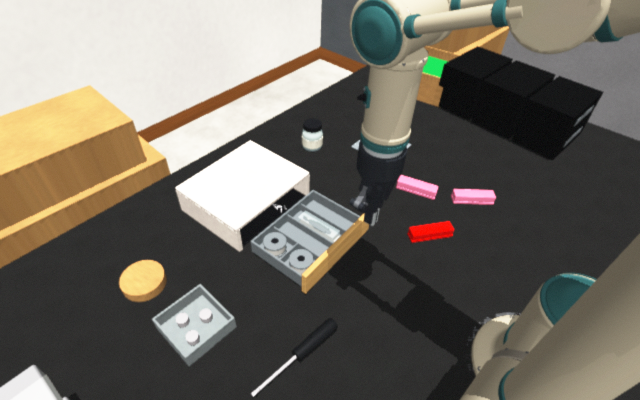

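View pics/top_end.png

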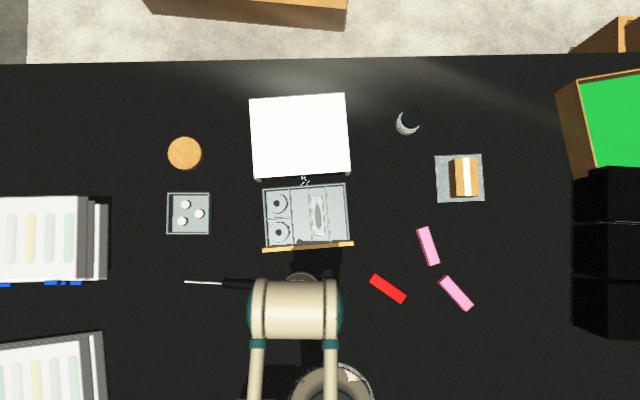

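All three goods lie flat: spool tops are at 42.7 mm, the lure top at 38.6 mm. The carton is on the pad and the bystanders haven't moved. Now I'll shut the drawer at 40 mm/s.

{"op": "jog_arm", "data": {"targets": [[0, [0.012, -0.008, -0.03], 0], [0, [0, 0, -0.045], 0], [0, [0, 0, -0.045], 0], [0, [0, 0, -0.025], 0], [0, [0, 0, -0.01], 0], [0, [0, 0, 0], 0]]}}

```text
clock: 38.67
position: [0.3629, 0.0477, 0.0442]
ee_rot: [-0.018, 0.019, -0.707, 0.707]
contact_force: [0.2, 0.1, 0.5]
width: 0.0003
```

{"op": "jog_arm", "data": {"targets": [[0, [0.015, 0.001, 0], 0.003], [0, [0.012, 0.0005, 0], 0], [0, [0.005, 0.0003, 0], 0], [0, [0.005, 0.0003, 0], 0], [0, [0.005, 0.0003, 0], 0], [0, [0.005, 0.0003, 0], 0], [0, [0.005, 0.0003, 0], 0], [0, [0.005, 0.0003, 0], 0], [0, [0.005, 0.0003, 0], 0], [0, [0.005, 0.0003, 0], 0]]}}

```text
clock: 39.92
position: [0.4296, 0.0516, 0.0441]
ee_rot: [-0.019, 0.02, -0.707, 0.707]
contact_force: [-3.7, -1.1, -0.3]
width: -0.0003
```

{"op": "jog_arm", "data": {"targets": [[0, [0.005, 0.0002, 0], 0], [0, [0.005, 0.0002, 0], 0], [0, [0.005, 0.0002, 0], 0], [0, [0.005, 0.0002, 0], 0], [0, [0.005, 0.0002, 0], 0], [0, [0.005, 0.0002, 0], 0], [0, [0.005, 0.0002, 0], 0], [0, [0.005, 0.0002, 0], 0], [0, [0.005, 0.0002, 0], 0], [0, [0.005, 0.0002, 0], 0]]}}

```text
clock: 41.18
position: [0.48, 0.0539, 0.0443]
ee_rot: [0.019, -0.019, 0.707, -0.707]
contact_force: [-3.0, 1.9, -0.7]
width: -0.0003
```

{"op": "jog_arm", "data": {"targets": [[0, [0.005, 0.0002, 0], 0], [0, [0.005, 0.0002, 0], 0], [0, [0.005, 0.0002, 0], 0], [0, [0.005, 0.0002, 0], 0], [0, [0.005, 0.0002, 0], 0], [0, [0.005, 0.0002, 0], 0], [0, [0.005, 0.0002, 0], 0], [0, [0.005, 0.0002, 0], 0], [0, [0.005, 0.0002, 0], 0], [0, [0.005, 0.0002, 0], 0]]}}

```text
clock: 42.42
position: [0.5297, 0.056, 0.0444]
ee_rot: [0.019, -0.02, 0.707, -0.707]
contact_force: [-5.3, 3.3, 0.4]
width: 0.0003
```

{"op": "jog_arm", "data": {"targets": [[0, [0.005, 0.0003, 0], 0], [0, [0.005, 0.0003, 0], 0], [0, [0.005, 0.0003, 0], 0], [0, [0.005, 0.0003, 0], 0], [0, [0.005, 0.0003, 0], 0], [0, [0.005, 0.0003, 0], 0], [0, [0.005, 0.0003, 0], 0], [0, [0.005, 0.0003, 0], 0]]}}

```text
clock: 43.42
position: [0.5693, 0.0581, 0.0444]
ee_rot: [-0.019, 0.02, -0.707, 0.707]
contact_force: [-5.5, 2.0, -0.0]
width: -0.0001
```

```bash
python3 - <<'E'
from h import *
st()
im,d=get_image("side"); cv2.imwrite("pics/side_push.png",im[100:320,160:480,::-1].repeat(2,0).repeat(2,1))
E
```

```text
t 43.42 p [0.5693 0.0581 0.0444] jawdir [ 0.055 -0.998  0.   ] app [-0.998 -0.055  0.002] F [-5.5  2.  -0. ] w -0.0001
```

View pics/side_push.png

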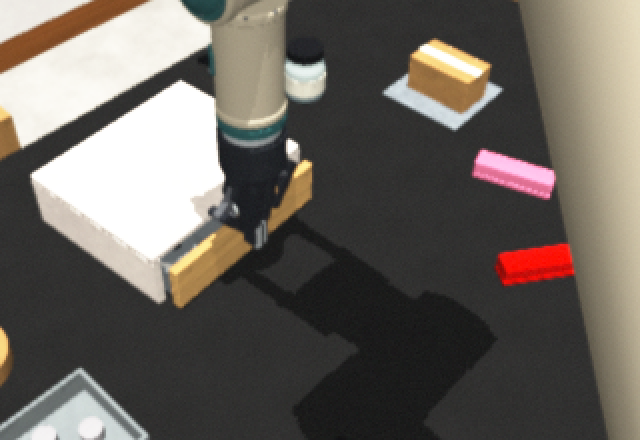

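{"op": "jog_arm", "data": {"targets": [[0, [0.004, 0.0002, 0], 0], [0, [0.004, 0.0002, 0], 0], [0, [0.004, 0.0002, 0], 0], [0, [0.003, 0, 0], 0]]}}

```text
clock: 43.98
position: [0.5835, 0.0588, 0.0444]
ee_rot: [0.018, -0.021, 0.707, -0.707]
contact_force: [-11.0, 1.9, 6.8]
width: -0.0002
```

{"op": "jog_arm", "data": {"targets": [[0, [0.002, 0, 0], 0], [0, [0, 0, 0], 0]]}}

```text
clock: 44.22
position: [0.5834, 0.0588, 0.0444]
ee_rot: [0.017, -0.022, 0.707, -0.707]
contact_force: [-11.7, 1.5, 6.1]
width: -0.0004
```

{"op": "jog_arm", "data": {"targets": [[0, [0.002, 0, 0], 0], [0, [0, 0, 0], 0]]}}

```text
clock: 44.48
position: [0.5835, 0.0588, 0.0444]
ee_rot: [0.016, -0.023, 0.707, -0.707]
contact_force: [-14.6, 2.2, 8.8]
width: 0.0003
```

{"op": "jog_arm", "data": {"targets": [[0, [-0.006, 0, 0], 0], [0, [-0.006, 0, 0], 0], [0, [-0.01, -0.001, 0], 0], [0, [-0.02, -0.001, 0], 0], [0, [-0.04, -0.002, 0], 0], [0, [-0.05, -0.002, 0], 0], [0, [-0.05, -0.002, 0.03], 0], [0, [-0.03, 0, 0.05], 0], [0, [0, 0, 0.05], 0], [0, [0, 0, 0.03], 0]]}}

```text
clock: 45.72
position: [0.379, 0.0501, 0.2079]
ee_rot: [-0.023, 0.016, -0.706, 0.707]
contact_force: [0.2, 0.2, -0.6]
width: -0.0001
```

{"op": "jog_arm", "data": {"targets": [[0, [0, 0, 0], 0], [0, [0, 0, 0], 0], [0, [0, 0, 0], 0], [0, [0, 0, 0], 0], [0, [0, 0, 0], 0], [0, [0, 0, 0], 0], [0, [0, 0, 0], 0], [0, [0, 0, 0], 0]]}}

```text
clock: 46.72
position: [0.3768, 0.0507, 0.2044]
ee_rot: [-0.019, 0.019, -0.707, 0.707]
contact_force: [-0.5, 0.5, -0.2]
width: -0.0001
```

```bash
python3 look.py fin drawer_front carton jar_c tapecore driver unit| grep -v wrist
```

```text
t 46.73 p [0.3768 0.0507 0.2044] jawdir [ 0.055 -0.998  0.   ] app [-0.998 -0.055 -0.   ] F [-0.5  0.5 -0.2] w -0.0001
side drawer_front 0.74 [276. 216.] z 0.0642 0.0049 (array([592.9,  59.4]), [np.float64(30.1), np.float64(234.5)], -1.515) 2008 [177. 148.  98.]
side drawer_front 0.72 [309. 344.] z 0.0252 0.0112 (array([325.3, 231.4]), [np.float64(22.4), np.float64(100.2)], 1.475) 894 [76. 76. 78.]
side carton 0.6 [396. 141.] z 0.0592 0.0069 (array([ 551.6, -374.7]), [np.float64(18.7), np.float64(49.1)], -1.529) 159 [184. 152. 108.]
side jar_c 0.61 [313. 134.] z 0.0797 0.0056 (array([ 749. , -226.8]), [np.float64(49.9), np.float64(52.2)], -0.593) 593 [137. 140. 134.]
side tapecore 0.6 [140. 279.] z 0.0255 0.004 (array([679.6, 378.2]), [np.float64(86.8), np.float64(90.0)], 0.535) 1492 [229. 195. 118.]
side driver 0.61 [308. 344.] z 0.0251 -0.001 (array([325.3, 231.4]), [np.float64(22.4), np.float64(100.2)], 1.475) 987 [78. 78. 80.]
side unit 0.91 [247. 193.] z 0.0764 0.0088 (array([710.6,  64.6]), [np.float64(212.5), np.float64(251.5)], -1.52) 9272 [232. 224. 212.]
side unit 0.6 [308.
[... 499 characters left out ...]
55) 542 [81. 84. 79.]
top jar_c 0.4 [464. 176.] z 0.0613 0.0086 (array([ 592.4, -368.1]), [np.float64(61.8), np.float64(100.3)], 0.018) 1152 [202. 176. 132.]
top tapecore 0.76 [186. 155.] z 0.0271 0.0067 (array([679.6, 377.7]), [np.float64(87.4), np.float64(89.0)], 0.743) 952 [219. 177. 109.]
top tapecore 0.37 [302. 180.] z 0.0662 0.0084 (array([591.8,  60.5]), [np.float64(27.3), np.float64(233.3)], -1.518) 1049 [183. 170. 130.]
top driver 0.89 [231. 281.] z 0.0267 0.0117 (array([326.3, 283.6]), [np.float64(21.3), np.float64(153.5)], 1.529) 338 [67. 67. 66.]
top unit 0.56 [298. 141.] z 0.0779 0.0131 (array([709.5,  65.8]), [np.float64(209.2), np.float64(249.6)], -1.521) 8634 [244. 243. 237.]
```

View pics/side_fin.png

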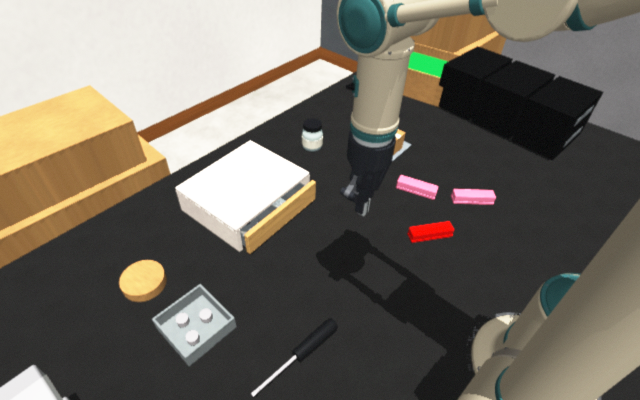

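View pics/top_fin.png

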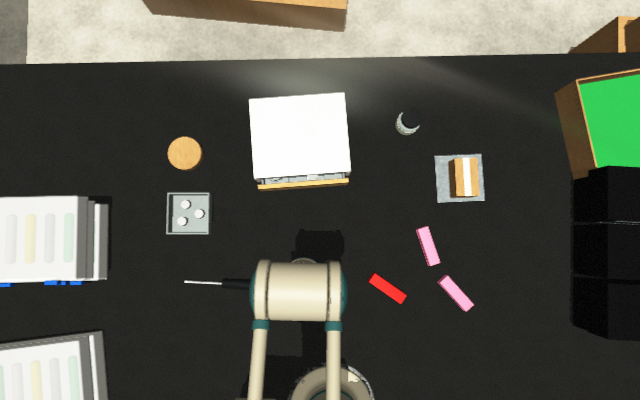

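The front is back at its starting spot, (592.9,59.4) against (593.1,58.9), 2.5 s after I backed off. I'll do one more check after a wait before signing off.

{"op": "jog_arm", "data": {"targets": [[0, [0, 0, 0], 0], [0, [0, 0, 0], 0], [0, [0, 0, 0], 0], [0, [0, 0, 0], 0], [0, [0, 0, 0], 0], [0, [0, 0, 0], 0], [0, [0, 0, 0], 0], [0, [0, 0, 0], 0], [0, [0, 0, 0], 0], [0, [0, 0, 0], 0]]}}

```text
clock: 49.02
position: [0.3768, 0.0507, 0.2043]
ee_rot: [-0.019, 0.019, -0.707, 0.707]
contact_force: [-1.0, -0.4, 0.4]
width: 0.0
```

```bash
python3 look.py fin2 drawer_front carton| grep -v wrist; python3 -c "
from rig import *
print(sign_off())"
```

```text
t 49.02 p [0.3768 0.0507 0.2043] jawdir [ 0.055 -0.998  0.   ] app [-0.998 -0.055  0.   ] F [-1.  -0.4  0.4] w 0.0
side drawer_front 0.85 [277. 215.] z 0.0641 0.0086 (array([592.7,  60.9]), [np.float64(29.5), np.float64(232.3)], -1.521) 1917 [179. 150.  98.]
side drawer_front 0.41 [402. 146.] z 0.0047 -0.0003 (array([ 541.7, -391. ]), [np.float64(20.1), np.float64(92.1)], -1.508) 91 [196. 203. 206.]
side carton 0.54 [398. 141.] z 0.0592 0.0026 (array([ 553.2, -376.2]), [np.float64(21.2), np.float64(46.2)], 1.569) 170 [182. 152. 110.]
top drawer_front 0.64 [300. 179.] z 0.0659 0.0069 (array([584.4,  60.2]), [np.float64(12.6), np.float64(234.2)], -1.52) 1033 [181. 168. 128.]
top carton 0.68 [463. 177.] z 0.061 0.0037 (array([ 592.3, -368.6]), [np.float64(61.5), np.float64(100.2)], 0.017) 1192 [202. 176. 134.]
top carton 0.64 [302. 181.] z 0.0659 0.0082 (array([584.4,  59.9]), [np.float64(12.6), np.float64(233.6)], -1.52) 1020 [183. 169. 129.]
the job is handed in; nothing more can be done
None
```

The stock is put away and I handed the job in at 49 s of the 210 s allowed. I moved the carton onto the pad, then pushed the drawer front so it sprang open. The one boxed lure present went into the middle long slot, and the two spools went into the rear and front square compartments. Then I pushed the drawer to its stop and backed off.

- **Drawer:** the front stayed at its original shut position for over 4 s after I backed off, so the latch has caught.
- **Goods:** before shutting, all three lay flat on the drawer floor. The lure's top measured 38.6 mm (38 expected) and the spools' tops 42.7 mm (42 expected).
- **Carton:** it stands wholly on the pad, about 4 mm off its centre.
- **Bystanders:** the jar and the cardboard roll measured where they started. The screwdriver did too in the side camera. The top camera's last reading of it was off because the arm partly hid it.

My first grasp of the second spool closed just above its flange and missed. The spool stayed upright and within about 2 mm of its place, and the lower second try held. The red and pink look-alike boxes were left alone.

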